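# Prop the supply chest open and set out the stamping bench

## Robot

A 6-joint arm with a two-finger parallel gripper is mounted at the origin on the work surface. World frame = base frame: x ahead of the robot, y to its left, z up, the work surface at z = 0. Lengths are in m, angles in rad, forces in N, time in s.
With the tool pointing down it reaches from about 0.35 to 0.925 m from the base axis. Payload 6.4 kg.
Tool frame: the origin (TCP) lies between the finger pads; the fingertips stand 17 mm ahead of it and the grasp point (between the pads) lies 2 mm behind it; z points along the fingers, y is the line along which they close (so a half turn about z gives the same grasp; the last joint's range is limited). The gripper opens to 85 mm and grips with 20 to 120 N. Pads are 22 mm wide; open, the fingers measure 114 mm over their backs; the gripper's body (76 mm by 85 mm) begins 54 mm behind the grasp point. The pads swing forward as they close: fully open they stand 13 mm farther back than shut.
Start: joints at [-1.473, 0.245, 1.558, -0, 1.339, -0.174], TCP at [0.175, -0.626, 0.223] pointing down, gripper open.
Joint ranges: [-3.13, 3.13], [-1.02, 2.26], [0.13, 2.54], [-0.95, 4.09], [0.21, 2.88], [-2.74, 2.74]. Speed limits (rad/s): [2.57, 2.57, 3.14, 3.14, 3.14, 3.14].

## Interface

Orientations are given as [roll, pitch, yaw] about the fixed x, y, z axes, in that order (R = Rz(yaw) Ry(pitch) Rx(roll)).
In Python, from plant import readout, viewer, ticket gives the robot as it stands. The module is installed in compiled form; this text tells all that it offers.
- The arm moves only by the tool move_arm, never from a script. Its argument "plan" is a list of rows, each a list of 6 numbers: the shift along the tool's x, y, z normalised to -1 to 1, where 1 is 0.04 m, then the turn, a rotation vector about the tool's x, y, z normalised to -1 to 1, where 1 is 5 degrees. In form: [[x, y, z, rx, ry, rz], ...]. A call has exactly 10 rows; each row shifts and turns the commanded pose from where the row before left it, along the tool's axes as they then stand; what a row does not reach is not made up. A row lasts 1/10 s, in which the tool goes at most 50 mm and 8.59 degrees, less where a joint would pass 70% of its speed; a pose out of reach is approached as far as the arm can. A call with a number of a shift or a turn outside -1 to 1 is refused whole. A call with a gripper value outside its range is refused whole. "grip" is the opening, from -1 (shut) to 1 (fully open), set as the call begins (left out, the last holds). The fingers move at their own pace and stop on an object; "squeeze" is the grip in N (left out, the last holds). Time passes only in rows, so rows that do not move let the fingers close, or fill a call up. It gives the time, the measured TCP pose, the force, the opening and the grip force at its end, in the units of the state.
- readout.read_state(): the state, without advancing time (a new reading comes with each control period).
- viewer.capture(name): name is "side" or "top"; returns a dict with "pixels" (400x640x3 uint8, red, green, blue), "range_z" (400x640 float32, m along the optical axis (not along the pixel's ray), 0 where there is no reading), "K" (3x3 intrinsics, pixels), "R" (3x3) and "t" (3): a world point X has camera coordinates R X + t. Camera axes: x right, y down, z forward; pixel columns grow to the right and rows downward; lengths in m; the calibration is good to about 2 mm. A picture is of the moment at which its call begins.
- ticket.job_done(): hands the job in; it is judged then, once.
The state is a dict: "time_s": time; "q": joint angles; "qvel": joint speeds; "joint_torque": joint torques, N m; "position": TCP position; "orientation": TCP orientation; "wrist_force": force on the tool from outside, world axes, zero at the start; "torque": the same for the moment, N m; "width": finger opening in m; "gripper_force": force on a finger pad.
Only numpy, scipy, OpenCV 4.12 (cv2) and the standard library are available. Lean on these libraries where they do the work, as an engineer would, in place of code of your own. Each camera call takes 0.05 s, during which the arm holds its last target. There are 200 camera calls.

## Task

Lift the lid of the wooden chest right up, swing up the prop rod on the chest's near side and let the lid back down onto it, so that the rod's end sits in the socket on the lid's edge and holds the lid open. Then set out everything that is in the chest, standing upright on the bench around the wooden stamp block (as seen from the robot): the round metal tin in front of the middle of its long near side, the square metal caddy off its right end, the wooden bobbin off its left end, each with a gap of about 2 cm to the block, and the amber jar midway between the block and the stamp mug behind it. Some of these things may not be there today; leave the lid propped open, and do not disturb the hammer, the awl and the coffee mug.

Things in the scene. Friction and masses are not known exactly. Their poses are not given: they have to be found in the camera images.
- chest: Open-topped chest of brown wood fixed to the bench, 276 (x) x 220 (y) x 70 (z) mm outside, walls and floor 8 mm thick, under a hinged lid. Origin: centre of its underside. Its x axis points roughly away from the robot, y roughly to the robot's left. The lid's hinge line runs along the upper -y (right) edge, the lid's grab bar is at the +y (left) side, the prop rod outside the -x (near) wall.
- lid (a joint): Lid angle: 0 shut, grows as it opens, 1.57 upright, stop at 2.0. Lid 276 x 220 x 12 mm, 0.45 kg, wood. The hinge rubs (0.3 N m): above about 1.0 rad the lid stays where it is left, lower it falls shut. It rests on the prop rod at about 1.55. Lift it to about 1.8 first: below about 1.72 the socket is in the way of the rod's end as this swings up.
- lid_hinge (a point): Point on the hinge line, in the middle of the lid's length (z 70 mm, level with the lid's underside when shut). Axes turn with the lid: x along the hinge, y across the lid to the grab bar, z out of the lid's top face.
- lid_bar (a point): Middle of the lid's grab bar: a round steel bar 12 mm thick and 120 mm long, parallel to the hinge, 36 mm in front of the lid's free edge, held by a tab at either end (100 mm free between them). It lies 256 mm from the hinge line in the lid's y and 6 mm in its z; 76 mm high when shut, at most 330 mm on the way up. As it is round it can turn between the fingers.
- socket (a point): Where the rod's end must sit: in the steel socket on the lid's near (-x) edge, a short tube of 22 mm bore, closed behind, that sticks out of the lid's edge. In the lid's frame (lid_hinge) it lies at x -152, y 100, z 6 mm; its mouth is 9 mm in front of this point and faces the rod's pivot when the lid stands at 1.55.
- rod (a joint): Prop rod angle: 0 level, pointing to the chest's -y (right), grows as its free end swings up; range -0.14 to 1.3. It stands at about 0.57 when its end is in the socket. The pivot rubs (0.18 N m), so the rod stays where it is left.
- rod_pivot (a point): Pivot of the prop rod, outside the chest's near wall: in the chest frame at x -152, y 90, z 40 mm. The rod, of 10 mm steel, swings in the upright plane x = -152 mm of the chest.
- rod_tip (a point): Free end of the prop rod (centre of its round end), 242 mm from the pivot.
- rod_peg (a point): Grip point on the rod's black peg: a round peg 12 mm thick and 72 mm long that sticks out of the rod at 90 mm from the pivot, along the chest's -x (towards the robot). The point is 50 mm out from the rod's middle line.
- tin: Round metal tin, 44 mm across, 48 mm tall, 0.12 kg, heavy at the foot. Stands in the chest at first, may be absent. Origin: centre of its underside, z up.
- caddy: Square metal caddy, 38 x 38 mm, 52 mm tall, 0.12 kg, heavy at the foot. Stands in the chest at first, may be absent. Origin: centre of its underside; x and y square to its sides, z up.
- bobbin: Wooden bobbin: two discs 42 mm across and 12 mm thick on a waist of 24 mm, 52 mm tall in all, 0.09 kg, heavy at the foot. Stands in the chest at first, may be absent. Origin: centre of its underside, z up.
- jar: Amber glass jar, 40 mm across and 40 mm tall, with a black cap 37 mm across on top, 54 mm tall in all, 0.11 kg, heavy at the foot. Stands in the chest at first, may be absent. Origin: centre of its underside, z up.
- stamp_block: Pale wooden block fixed to the bench, full of small upright steel stamps: 50 (x) x 110 (y) mm, 35 mm tall, with the stamps up to 75 mm. Origin: centre of its underside; x points roughly away from the robot (its long near side looks to -x), y to its left end.
- stamp_mug: White enamelled mug full of steel stamps, fixed, 76 mm across, rim 75 mm and stamps up to 110 mm high, about 175 mm behind the stamp block's middle (in its +x). Origin: centre of its underside.
- hammer: Hammer lying on the bench, a bystander.
- coffee_mug: Earthenware coffee mug, 80 mm across, 92 mm tall, a bystander.
- awl: Awl with a round handle lying on the bench, a bystander.
Mind the look-alikes: they are no part of the job. What is shaped like the stamp_block but blue or turquoise is not meant.

How it is judged:
On the way, in this order (a step that is already met when the one before it is completed fails the run):
1. the lid is lifted right up (value of joint lid above 1.4 rad), for 0.1 s.
2. the lid rests on the prop rod, whose end is in the socket, and both are let go (distance between rod_tip and socket below 0.012 m and value of joint lid between 1.43 and 1.65 rad and contact force between chest and the fingers below 0.3 N), for 0.5 s.
At the end, for the whole second after the job is handed in: Rod end within 12 mm of the socket point, lid at 1.43 to 1.65 rad. Items upright and still on the bench: tin, caddy and bobbin 5 to 45 mm off the block's near side, right end and left end, centred within 22 mm; jar within 17 mm of midway between block and mug, 22 mm sideways (distance between rod_tip and socket below 0.012 m and value of joint lid between 1.43 and 1.65 rad and x of tin in the frame of stamp_block between -0.092 and -0.052 m and y of tin in the frame of stamp_block between -0.022 and 0.022 m and angle between each of tin, caddy, bobbin, jar's own z axis and vertical below 0.15 rad and height (world z) of each of tin, caddy, bobbin, jar below 0.008 m and linear speed of each of tin, caddy, bobbin, jar below 0.02 m/s and y of caddy in the frame of stamp_block between -0.119 and -0.079 m and x of caddy in the frame of stamp_block between -0.022 and 0.022 m and y of bobbin in the frame of stamp_block between 0.081 and 0.121 m and x of bobbin in the frame of stamp_block between -0.022 and 0.022 m and x of jar in the frame of stamp_block between 0.061 and 0.101 m and y of jar in the frame of stamp_block between -0.022 and 0.022 m); the robot touches nothing.
It fails at once if the hammer is disturbed (moved more than 4 cm) (distance of hammer from where it was at the start of the episode above 0.04 m).
It fails at once if the awl is disturbed (moved more than 4 cm) (distance of awl from where it was at the start of the episode above 0.04 m).
It fails at once if the coffee mug is disturbed (moved more than 4 cm) (distance of coffee_mug from where it was at the start of the episode above 0.04 m).
Of tin, caddy, bobbin, jar only 3 to 4 are there at a start; the rules pass over those that are not, and their reading is None.
At some moment in a run one of tin, caddy, bobbin, jar may be knocked a few centimetres aside while the robot is not near it.
It also fails if it takes over 208 s, if anything falls off the work surface, if the arm or the gripper's body presses on something with over 40 N, if the wrist force passes 120 N, or if a joint passes its speed limit or range.

## Working session

There is one attempt and no reset: what is moved stays moved. The work goes in short steps, Python scripts to look and compute and a tool call to move; the robot and the scene stay as the last step left them, time stands still between calls to the robot, and variables do not carry over. Pictures are saved under pics/ and viewed, at most 14 in all, crops included, and the job is handed in when it is done.

Besides the shell and the picture viewer there is one more tool, called after ">>>" as a command line: name --pt "numbers of a row" for each row, then --argument value for the rest. move_arm: Moves the arm, as the interface text tells. Its arguments: {"type":"object","properties":{"plan":{"type":"array"},"grip":{"type":"number"},"squeeze":{"type":"number"}},"required":["plan"]}

```bash
mkdir -p pics
cat > h.py <<'E'
import numpy as np, cv2
from plant import readout, viewer, ticket
from scipy.spatial.transform import Rotation as Ro
def cap(n):
    c=viewer.capture(n); return c
def save(c,name): cv2.imwrite('pics/'+name+'.png',cv2.cvtColor(c['pixels'],cv2.COLOR_RGB2BGR))
def pt(c,u,v,z=None):
    K,R,t=c['K'],c['R'],c['t']
    d=R.T@np.linalg.inv(K)@np.array([u,v,1.]); o=-R.T@t
    if z is None: return o+d*c['range_z'][int(v),int(u)]
    return o+d*(z-o[2])/d[2]
def cloud(c):
    K,R,t=c['K'],c['R'],c['t']; h,w=c['range_z'].shape
    u,v=np.meshgrid(np.arange(w),np.arange(h)); Z=c['range_z']
    P=np.stack([(u-K[0,2])/K[0,0]*Z,(v-K[1,2])/K[1,1]*Z,Z],-1)-t
    P=P@R; P[Z==0]=np.nan; return P
def proj(c,X):
    p=c['K']@(c['R']@np.asarray(X)+c['t']); return p[:2]/p[2]
E
python3 - <<'E'
from h import *
for n in('top','side'):
    c=cap(n);save(c,n+'0');print(n,-c['R'].T@c['t'],c['R'][2],c['K'][0,0])
s=readout.read_state();print(s)
E
```

```text
top [0.30752607 0.03203158 1.49353448] [ 0.11338765  0.01813854 -0.99338524] 475.26514470948865
side [0.24530429 0.90856204 0.76162683] [ 0.21098551 -0.77166486 -0.60001538] 454.20909356458276
{'time_s': 0.1, 'q': array([-1.47307916e+00,  2.45723062e-01,  1.55891117e+00, -1.72443216e-05,
        1.33868538e+00, -1.74075327e-01]), 'qvel': array([-1.29018793e-04, -1.53010595e-03, -4.40563039e-03, -1.20064642e-03,
        3.93073386e-05, -4.06635806e-04]), 'joint_torque': array([-6.38517504e-04, -4.30670214e+01, -3.27129579e+01, -8.55914823e-05,
        2.85549439e-03, -4.45210588e-06]), 'position': array([ 0.17446354, -0.62561063,  0.22229382]), 'orientation': array([-3.13988889e+00, -2.82583113e-04,  2.71796235e-01]), 'wrist_force': array([ 0.02746698, -0.17950932, -0.48324164]), 'torque': array([ 0.02368449, -0.01481059, -0.03391536]), 'gripper_force': 0.0, 'width': 0.08552642668131587}
```

View pics/top0.png

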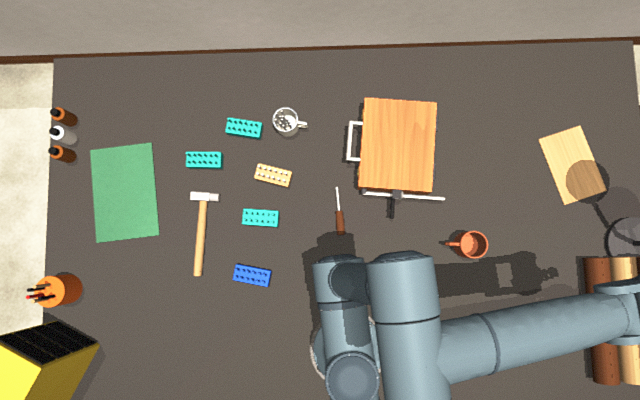

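View pics/side0.png

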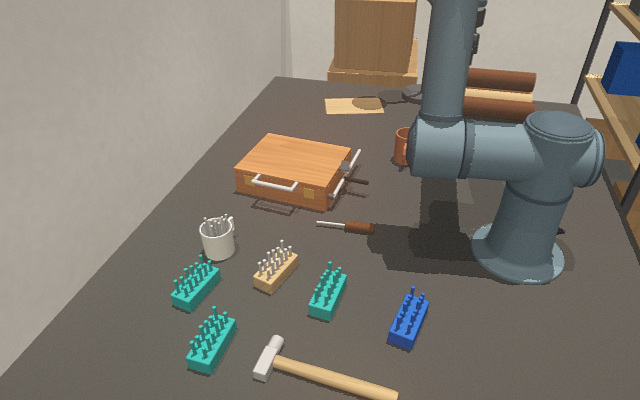

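The top view shows the chest lid (362–437, 97–192), with the bar at (352,141) and the rod with its peg at (391,205). The pale block is at (273,175) and the stamp mug at (287,122). In the side view, the chest is at (295,170), the bar at (274,184), the block at (276,268) and the mug at (217,238).

Run:
```python
from h import *
def rect(P,nm):
    P=P[:, :2].astype(np.float32)*1000
    r=cv2.minAreaRect(P); print(nm,len(P),'rect mm',np.round(r[0],1),np.round(r[1],1),round(r[2],1))
for n,boxes in(('top',dict(chest=(340,90,450,205),block=(250,160,295,190),mug=(268,103,310,140),awl=(330,180,350,240),cm=(440,225,495,265),ham=(185,185,225,280))),('side',dict(chest=(230,130,360,210),block=(250,240,300,293),mug=(195,210,240,262)))):
    c=cap(n);P=cloud(c);hsv=cv2.cvtColor(c['pixels'],cv2.COLOR_RGB2HSV)
    for k,(a,b,e,f) in boxes.items():
        p=P[b:f,a:e].reshape(-1,3);h=hsv[b:f,a:e].reshape(-1,3).astype(int)
        ok=~np.isnan(p[:,0])
        wood=ok&(h[:,0]<25)&(h[:,1]>70)&(h[:,2]>90)
        if k=='chest':
            q=p[wood]; z=q[:,2]; print(n,'lid z',np.percentile(z,[5,50,95]))
            q=p[wood&(abs(p[:,2]-.081)<.006)]; rect(q,n+' lidtop')
            gr=ok&(h[:,1]<50)&(h[:,2]>120)&(p[:,2]>.02); q=p[gr]
            lb=q[(abs(q[:,2]-.076)<.015)]
            m=cv2.minAreaRect((q[:,:2]*1000).astype(np.float32))
            yb=q[q[:,1]>np.nanpercentile(p[wood][:,1],99)+.02]; print('bar',yb.mean(0),yb[:,2].max(),len(yb)); rect(yb,'bar')
            rd=q[(q[:,0]<np.percentile(p[wood][:,0],1)-.003)];print('rod n',len(rd),rd[rd[:,1].argmin()],rd[rd[:,1].argmax()])
            bk=ok&(h[:,2]<50)&(p[:,2]>.025)
            q=p[bk];print('peg',len(q),q.mean(0) if len(q) else 0,q.min(0),q.max(0))
        elif k=='block':
            q=p[wood&(p[:,2]>.02)&(p[:,2]<.042)]; print(n,'block z',np.percentile(q[:,2],[10,50,90]));rect(q,'block')
        elif k=='mug':
            q=p[ok&(p[:,2]>.065)&(p[:,2]<.08)&(h[:,2]>110)]; print(np.percentile(q[:,2],[5,50,95])); print(n,'mug circ',cv2.minEnclosingCircle((q[:,:2]*1000).astype(np.float32)));rect(q,'mug')
        else:
            q=p[ok&(p[:,2]>.012)];print(k,q.min(0),q.max(0))
# rough ray check of pixels
t=cap('top');s=cap('side')
print('bar ray',pt(t,352,141,.076),pt(s,274,184,.076))
```

```text
top lid z [0.07392735 0.08130868 0.08634138]
top lidtop 6215 rect mm [ 613.8 -165.4] [221.2 277.4] 83.9
bar [ 0.6225646  -0.0194013   0.07972182] 0.08655381047160648 153
bar 153 rect mm [628.2 -19.8] [ 15.3 120.4] 88.2
rod n 212 [ 0.44553209 -0.30519643  0.04984579] [ 0.46818338 -0.05757857  0.04135208]
peg 11 [ 0.4464239  -0.14303607  0.04639704] [ 0.43478806 -0.1474366   0.04098388] [ 0.45675862 -0.14151004  0.05220826]
top block z [0.02793395 0.03354356 0.03847976]
block 178 rect mm [537.  220.6] [111.3  50.9] 73.6
[0.06601486 0.07263042 0.07831226]
top mug circ ((697.2430419921875, 164.11386108398438), 50.10649490356445)
mug 133 rect mm [697.1 171.3] [86.3 74.9] 38.7
awl [0.34530198 0.00262551 0.01205429] [0.49559012 0.02760583 0.03340509]
cm [ 0.26692784 -0.41109139  0.01209741] [ 0.3458851  -0.29783534  0.09791941]
ham [0.23235964 0.39323161 0.01200691] [0.49059152 0.47958232 0.03536419]
side lid z [0.00496057 0.08047146 0.08356017]
side lidtop 3948 rect mm [ 613.1 -150. ] [255.9 283. ] 84.7
bar [ 0.61938989 -0.015754    0.07892791] 0.08482307281233509 153
bar 153 rect mm [627.2 -14.2] [117.8  14.7] 0.0
rod n 174 [ 0.44722003 -0.29929981  0.05635361] [ 0.46619772 -0.06078312  0.0417527 ]Traceback (most recent call last):
  File "<stdin>", line 20, in <module>
    return umr_minimum(a, axis, None, out, keepdims, initial, where)
ValueError: zero-size array to reduction operation minimum which has no identity
```

>>> move_arm --pt "0 0 0 0 0 0.87" --pt "0 0 0 0 0 0.87" --pt "0 0 0 0 0 0.86" --pt "0 0 0 0 0 0.86" --pt "0 0 0 0 0 0.86" --pt "0.6 -1 0 0 0 0" --pt "0.6 -1 0 0 0 0" --pt "0.6 -1 0 0 0 0" --pt "0.6 -1 0 0 0 0" --pt "0.6 -1 0 0 0 0" --grip -0.34 --squeeze 40

```text
time_s: 1.2
position: [0.3156, -0.4382, 0.2232]
orientation: [-3.141, -0.0, -0.106]
wrist_force: [-0.1, -0.7, -0.2]
width: 0.0282
gripper_force: 0.0
```

>>> move_arm --pt "0.6 -1 0 0 0 0" --pt "0.6 -1 0 0 0 0" --pt "0.6 -1 0 0 0 0" --pt "0.6 -1 0 0 0 0" --pt "0.6 -1 0 0 0 0" --pt "0.6 -1 0 0 0 0" --pt "0.6 -1 0 0 0 0" --pt "0.6 -1 0 0 0 0" --pt "0.6 -1 0 0 0 0" --pt "0.6 -1 0 0 0 0"

```text
time_s: 2.2
position: [0.5963, -0.0654, 0.2232]
orientation: [3.141, -0.0, -0.105]
wrist_force: [0.4, -1.2, 0.1]
width: 0.0283
gripper_force: 0.0
```

>>> move_arm --pt "0.72 -1 0 0 0 0" --pt "0 -0.25 0 0 0 0" --pt "0 0 0.8 0 0 0" --pt "0 0 0.8 0 0 0" --pt "0 0 0.4 0 0 0" --pt "0 0 0 0 0 0" --pt "0 0 0 0 0 0" --pt "0 0 0 0 0 0" --pt "0 0 0 0 0 0" --pt "0 0 0 0 0 0"

```text
time_s: 3.2
position: [0.6301, -0.0208, 0.1446]
orientation: [3.141, -0.002, -0.105]
wrist_force: [0.5, 0.1, 0.1]
width: 0.0285
gripper_force: 0.0
```

>>> move_arm --pt "0 0 0.6 0 0 0" --pt "0 0 0.6 0 0 0" --pt "0 0 0.56 0 0 0" --pt "0 0 0 0 0 0" --pt "0 0 0 0 0 0" --pt "0 0 0 0 0 0" --pt "0 0 0 0 0 0" --pt "0 0 0 0 0 0" --pt "0 0 0 0 0 0" --pt "0 0 0 0 0 0"

```text
time_s: 4.2
position: [0.6295, -0.0206, 0.0732]
orientation: [3.142, -0.0, -0.105]
wrist_force: [0.1, 0.0, 0.9]
width: 0.0282
gripper_force: 0.0
```

>>> move_arm --pt "0 0 0 0 0 0" --pt "0 0 0 0 0 0" --pt "0 0 0 0 0 0" --pt "0 0 0 0 0 0" --pt "0 0 0 0 0 0" --pt "0 0 0 0 0 0" --pt "0 0 0 0 0 0" --pt "0 0 0 0 0 0" --pt "0 0 0 0 0 0" --pt "0 0 0 0 0 0" --grip -1 --squeeze 30

```text
time_s: 5.2
position: [0.6301, -0.0204, 0.0739]
orientation: [-3.141, -0.002, -0.105]
wrist_force: [0.2, 1.8, 5.8]
width: -0.0003
gripper_force: 2.8
```

Run:
```python
from h import *
s=readout.read_state();print(s['position'],s['wrist_force'],s['width'])
th=np.linspace(0,1.8,21);b=256*np.cos(th)-6*np.sin(th);z=256*np.sin(th)+6*np.cos(th)
print([[round(-x/40,2),round(-y/40,2)] for x,y in zip(np.diff(b),np.diff(z))])
```

```text
[ 0.63014962 -0.02036604  0.07386891] [0.19242022 1.80623514 5.84730404] -0.00027534343441100716
[[np.float64(0.04), np.float64(-0.57)], [np.float64(0.09), np.float64(-0.57)], [np.float64(0.14), np.float64(-0.56)], [np.float64(0.19), np.float64(-0.54)], [np.float64(0.24), np.float64(-0.52)], [np.float64(0.29), np.float64(-0.5)], [np.float64(0.33), np.float64(-0.47)], [np.float64(0.37), np.float64(-0.44)], [np.float64(0.41), np.float64(-0.41)], [np.float64(0.44), np.float64(-0.37)], [np.float64(0.47), np.float64(-0.33)], [np.float64(0.5), np.float64(-0.28)], [np.float64(0.53), np.float64(-0.24)], [np.float64(0.54), np.float64(-0.19)], [np.float64(0.56), np.float64(-0.14)], [np.float64(0.57), np.float64(-0.09)], [np.float64(0.57), np.float64(-0.04)], [np.float64(0.58), np.float64(0.02)], [np.float64(0.57), np.float64(0.07)], [np.float64(0.56), np.float64(0.12)]]
```

Run:
```python
from h import *
c=cap('side');t=cap('top')
a=cv2.resize(c['pixels'][130:230,210:340],None,fx=5,fy=5)
b=cv2.resize(t['pixels'][80:220,320:460],None,fx=3.5,fy=3.5)
save({'pixels':np.vstack([a[:,:490],b])[:600] if 0 else a},'s1')
```

```text
(no output)
```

View pics/s1.png

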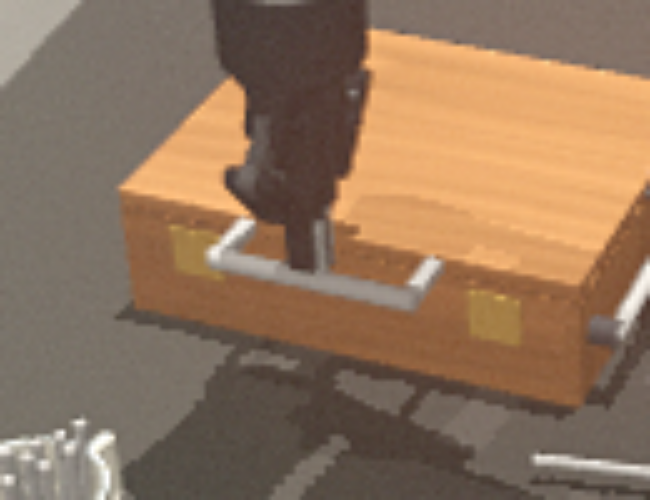

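The crop shows the closed fingers above or behind the bar at (305,268), and the bar is not between them. I'll measure the bar and the fingertips with rays and depth.

Run:
```python
from h import *
c=cap('side');t=cap('top')
C=np.array([.6138,-.1654,0]);A=Ro.from_euler('z',-.105).as_matrix()
f=lambda p:np.round((A.T@(p-C))*1000,1)
for x,y in((212,258),(415,298),(260,272),(290,262),(300,240),(322,262),(322,240),(305,200),(250,228),(430,262)):
    u,v=210+x/5,130+y/5; print((x,y),'depth',f(pt(c,u,v)),'ray76',f(pt(c,u,v,.076)))
P=cloud(t);q=A.T@(P[100:180,335:362].reshape(-1,3)-C).T
k=np.isfinite(q[0])&(q[2]>.06)&(q[2]<.1)&(q[1]>.12)
print(k.sum());[print(i,np.median(q[1][k&(abs(q[0]-i)<.008)]*1000),np.median(q[2][k&(abs(q[0]-i)<.008)]*1000),(k&(abs(q[0]-i)<.008)).sum()) for i in(-.05,-.035,-.02,.02,.035,.05)]
k2=np.isfinite(P[...,2])
m=(t['pixels'].min(-1)>140)
ys,xs=np.nonzero(m[100:180,335:362]);print([f(pt(t,335+x,100+y,.078))[:2].tolist() for x,y in list(zip(xs,ys))[::12]])
```

```text
(212, 258) depth [ 56.8 149.5  76.9] ray76 [ 57.5 148.3  76. ]
(415, 298) depth [-60.9 146.3  77.2] ray76 [-60.2 144.7  76. ]
(260, 272) depth [ 27.4 151.   75.7] ray76 [ 27.2 151.3  76. ]
(290, 262) depth [  5.  157.7  91.8] ray76 [ 16.4 137.2  76. ]
(300, 240) depth [ -3.1 159.6 108.7] ray76 [ 20.7 116.1  76. ]
(322, 262) depth [-10.5 151.2  91.3] ray76 [  0.2 131.2  76. ]
(322, 240) depth [-12.  152.2 106.1] ray76 [  9.4 111.9  76. ]
(305, 200) depth [ -7.9 159.3 134.1] ray76 [35.8 78.7 76. ]
(250, 228) depth [ 52.7 113.2  74.7] ray76 [ 51.7 114.9  76. ]
(430, 262) depth [-55.7 114.1  78.3] ray76 [-54.3 111.   76. ]
0
-0.05 nan nan 0
-0.035 nan nan 0
-0.02 nan nan 0
0.02 nan nan 0
0.035 nan nan 0
0.05 nan nan 0
  return _methods._mean(a, axis=axis, dtype=dtype,
  ret = ret.dtype.type(ret / rcount)
```

>>> move_arm --pt "0 0 -0.5 0 0 0" --pt "0 0 -0.5 0 0 0" --pt "0 0 0 0 0 0" --pt "0 0 0 0 0 0" --pt "0 0 0 0 0 0" --pt "0 0 0 0 0 0" --pt "0 0 0 0 0 0" --pt "0 0 0 0 0 0" --pt "0 0 0 0 0 0" --pt "0 0 0 0 0 0"

```text
time_s: 6.4
position: [0.6294, -0.0205, 0.1129]
orientation: [-3.142, 0.0, -0.105]
wrist_force: [-0.6, -0.2, 0.2]
width: -0.0001
gripper_force: 0.0
```

Run:
```python
from h import *
c=cap('side');s=readout.read_state();print(s['position'],s['wrist_force'])
C=np.array([.6138,-.1654,0]);A=Ro.from_euler('z',-.105).as_matrix()
P=(cloud(c)-C)@A*1000
k=(abs(P[...,0])<16)&(P[...,1]>125)&(P[...,1]<180)&(P[...,2]>83)&(P[...,2]<200)
q=P[k];print(np.round(q[q[:,2].argsort()][:12]),q[:,1].min())
cv2.imwrite('pics/s2.png',cv2.cvtColor(cv2.resize(c['pixels'][120:210,220:330],None,fx=5,fy=5),cv2.COLOR_RGB2BGR))
```

```text
[ 0.62944173 -0.02057674  0.11291356] [ 0.66730453  0.63283188 -0.34741172]
[[-12. 146.  83.]
 [  0. 151.  84.]
 [  3. 151. 120.]
 [ -5. 149. 121.]
 [  0. 151. 121.]
 [ -3. 151. 122.]
 [  8. 152. 123.]
 [ -9. 152. 124.]
 [ -7. 148. 124.]
 [-11. 137. 124.]
 [-11. 143. 125.]
 [ -0. 156. 128.]] 126.69037411308814
```

View pics/s2.png

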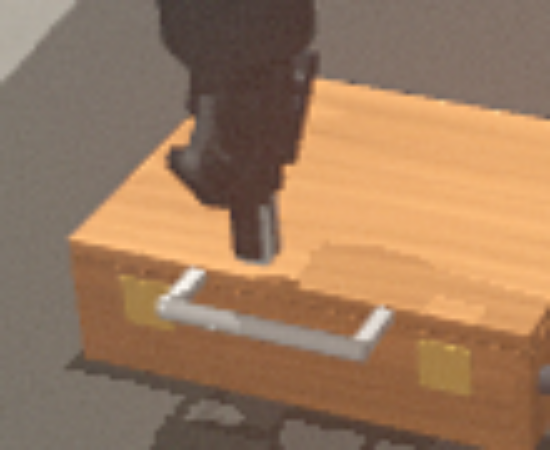

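The crop shows the closed fingers hovering above the bar. Their tips are at about z 0.120 while the reported TCP is at 0.113, so the real fingertips sit about 24 mm higher than the text implies. I'll open and go deeper.

>>> move_arm --pt "0 0 0 0 0 0" --pt "0 0 0 0 0 0" --pt "0 0 0 0 0 0" --pt "0 0 0 0 0 0" --pt "0 0 0.4 0 0 0" --pt "0 0 0.4 0 0 0" --pt "0 0 0.4 0 0 0" --pt "0 0 0.38 0 0 0" --pt "0 0 0 0 0 0" --pt "0 0 0 0 0 0" --grip -0.34

```text
time_s: 7.45
position: [0.6291, -0.0205, 0.0489]
orientation: [-3.141, 0.001, -0.105]
wrist_force: [0.3, 0.1, 0.4]
width: 0.0283
gripper_force: 0.0
```

>>> move_arm --pt "0 0 0 0 0 0" --pt "0 0 0 0 0 0" --pt "0 0 0 0 0 0" --pt "0 0 0 0 0 0" --pt "0 0 0 0 0 0" --pt "0 0 0 0 0 0" --pt "0 0 0 0 0 0" --pt "0 0 0 0 0 0" --pt "0 0 0 0 0 0" --pt "0 0 0 0 0 0" --grip -1 --squeeze 30

```text
time_s: 8.45
position: [0.6302, -0.0199, 0.0506]
orientation: [-3.141, -0.002, -0.105]
wrist_force: [1.5, 6.3, 1.0]
width: 0.011
gripper_force: 29.8
```

>>> move_arm --pt "0 0.04 -0.57 0 0 0" --pt "0 0.09 -0.57 0 0 0" --pt "0 0.14 -0.56 0 0 0" --pt "0 0.19 -0.54 0 0 0" --pt "0 0.24 -0.52 0 0 0" --pt "0 0.29 -0.5 0 0 0" --pt "0 0.33 -0.47 0 0 0" --pt "0 0.37 -0.44 0 0 0" --pt "0 0.41 -0.41 0 0 0" --pt "0 0.44 -0.37 0 0 0"

```text
time_s: 9.45
position: [0.62, -0.1187, 0.2519]
orientation: [-3.135, -0.004, -0.103]
wrist_force: [0.8, 11.4, 8.9]
width: 0.0107
gripper_force: 29.2
```

>>> move_arm --pt "0 0.47 -0.33 0 0 0" --pt "0 0.5 -0.28 0 0 0" --pt "0 0.53 -0.24 0 0 0" --pt "0 0.54 -0.19 0 0 0" --pt "0 0.56 -0.14 0 0 0" --pt "0 0.57 -0.09 0 0 0" --pt "0 0.57 -0.04 0 0 0" --pt "0 0.58 0.02 0 0 0" --pt "0 0.57 0.07 0 0 0" --pt "0 0.56 0.12 0 0 0"

```text
time_s: 10.45
position: [0.5967, -0.3401, 0.2932]
orientation: [3.14, -0.004, -0.105]
wrist_force: [7.6, -0.3, 3.9]
width: 0.0105
gripper_force: 32.0
```

Run:
```python
from h import *
C=np.array([.6138,-.1654,0]);A=Ro.from_euler('z',-.105).as_matrix()
t=cap('top');c=cap('side');save(t,'t3')
s=readout.read_state();p=A.T@(s['position']-C);print(p,s['wrist_force'],s['width'],np.arctan2(p[2]+.022-.07,p[1]+.11)-.023)
save(c,'s3')
```

```text
[ 0.00129817 -0.17825036  0.29232059] [ 6.55639366 -2.23961952  4.30859189] 0.01075004928220633 1.820199915661086
```

View pics/s3.png

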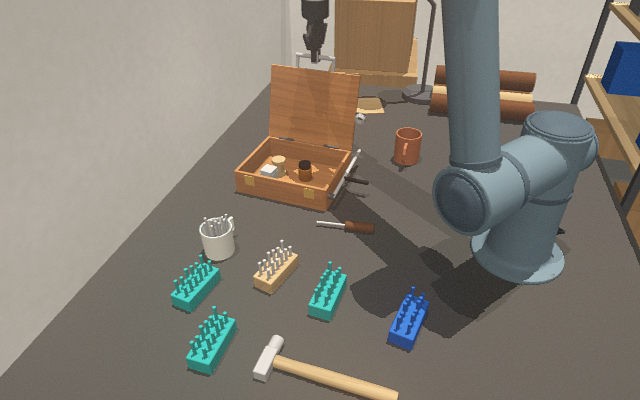

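The side view shows the lid open with its socket at (360,118). In the chest are a silvery box (269,171), the bobbin (279,163) and the jar (305,171). The peg is at (356,181). Next I let go of the bar and move to above the peg.

>>> move_arm --pt "0 0 0 0 0 0" --pt "0 0 0 0 0 0" --pt "0 0 0 0 0 0" --pt "0 0 0 0 0 0" --pt "0 0 -0.5 0 0 0" --pt "0 0 -0.5 0 0 0" --pt "0 0 -0.6 0 0 0" --pt "-0.5 0 0 0 0 0" --pt "-1 0 0 0 0 0" --pt "-1 0 0 0 0 0" --grip -0.3

```text
time_s: 11.55
position: [0.4953, -0.3274, 0.3553]
orientation: [-3.142, 0.001, -0.104]
wrist_force: [-0.7, -1.0, 0.3]
width: 0.03
gripper_force: 0.0
```

>>> move_arm --pt "-1 0 0 0 0 0" --pt "-1 0 0 0 0 0" --pt "-0.8 0 0 0 0 0" --pt "0 -1 0 0 0 0" --pt "0 -1 0 0 0 0" --pt "0 -1 0 0 0 0" --pt "0 -1 0.5 0 0 0" --pt "0 -0.45 1 0 0 0" --pt "0 0 1 0 0 0" --pt "0 0 1 0 0 0"

```text
time_s: 12.55
position: [0.4036, -0.1382, 0.2146]
orientation: [3.141, -0.001, -0.103]
wrist_force: [0.8, -0.6, -0.1]
width: 0.0299
gripper_force: 0.0
```

```bash
cat >> h.py <<'E'
C=np.array([.6138,-.1654,0]);A=Ro.from_euler('z',-.105).as_matrix()
def ch(P): return (P-C)@A*1000
E
python3 - <<'E'
from h import *
s=readout.read_state();print(ch(s['position']),s['wrist_force'])
for n in('side','top'):
    c=cap(n);P=ch(cloud(c));hsv=cv2.cvtColor(c['pixels'],cv2.COLOR_RGB2HSV).astype(int)
    k=(P[...,0]<-165)&(P[...,0]>-235)&(abs(P[...,1])<30)&(P[...,2]>25)&(P[...,2]<70)
    q=P[k];print(n,'peg',k.sum(),np.round(q.mean(0) if len(q) else 0),np.round(np.percentile(q,[2,50,98],axis=0),1) if len(q) else '')
    k=(P[...,0]<-143)&(P[...,0]>-160)&(P[...,1]<-20)&(P[...,1]>-180)&(P[...,2]>25)&(P[...,2]<100)
    q=P[k];print('rod',k.sum(),np.polyfit(q[:,1],q[:,2],1),q[:,1].min(),q[:,0].mean())
    k=(P[...,0]<-143)&(P[...,0]>-180)&(P[...,1]<-100)&(P[...,1]>-180)&(P[...,2]>130)&(P[...,2]<220)
    q=P[k];print('socket',k.sum(),np.round(np.percentile(q,[2,50,98],axis=0)) if len(q) else '')
    # lid plane
    k=(abs(P[...,0])<120)&(P[...,1]<-80)&(P[...,1]>-200)&(P[...,2]>120)&(P[...,2]<280)&(hsv[...,1]>80)
    q=P[k]
    if len(q)>50: f=np.polyfit(q[:,2],q[:,1],1);print('lid angle',np.pi/2-np.arctan(f[0]),'b at z70',np.polyval(f,70))
E
```

```text
[-211.8705612     5.05879441  214.57276396] [ 0.8172146  -0.58520722 -0.06428297]
side peg 87 [-196.    3.   47.] [[-223.1   -4.1   40.7]
 [-195.7    3.4   47. ]
 [-166.9    9.6   51.8]]
rod 92 [-4.68356926e-02  4.77364734e+01] -155.9476541499561 -153.45844312753098
socket 35 [[-159. -149.  151.]
 [-149. -139.  162.]
 [-145. -126.  178.]]
lid angle 1.8179982217581945 b at z70 -110.6707369848769
top peg 9 [-221.    2.   48.] [[-223.4   -3.2   43.2]
 [-220.5    2.6   48.3]
 [-217.6    5.9   52.3]]
rod 1 [-0.17541286 26.26359492] -149.72445693516036 -147.39693206944816
socket 68 [[-166. -151.  159.]
 [-156. -137.  176.]
 [-145. -128.  184.]]
lid angle 1.8253969303263302 b at z70 -108.8799931558182<stdin>:8: RankWarning: Polyfit may be poorly conditioned
```

>>> move_arm --pt "0 0.11 0.5 0 0 0" --pt "0 0 0.8 0 0 0" --pt "0 0 0.8 0 0 0" --pt "0 0 0.8 0 0 0" --pt "0 0 0.6 0 0 0" --pt "0 0 0.5 0 0 0" --pt "0 0 0.5 0 0 0" --pt "0 0 0.4 0 0 0" --pt "0 0 0 0 0 0" --pt "0 0 0 0 0 0"

```text
time_s: 13.65
position: [0.4045, -0.1445, 0.0213]
orientation: [3.14, -0.002, -0.105]
wrist_force: [-0.0, -0.6, 0.5]
width: 0.03
gripper_force: 0.0
```

>>> move_arm --pt "0 0 0 0 0 0" --pt "0 0 0 0 0 0" --pt "0 0 0 0 0 0" --pt "0 0 0 0 0 0" --pt "0 0 0 0 0 0" --pt "0 0 0 0 0 0" --pt "0 0 0 0 0 0" --pt "0 0 0 0 0 0" --pt "0 0 0 0 0 0" --pt "0 0 0 0 0 0" --grip -1 --squeeze 40

```text
time_s: 14.65
position: [0.4047, -0.1432, 0.0211]
orientation: [-3.141, -0.003, -0.106]
wrist_force: [4.1, 6.0, 1.5]
width: 0.0107
gripper_force: 38.9
```

Run:
```python
from h import *
s=readout.read_state();p=ch(s['position']);print(p,s['width'],s['wrist_force'])
th=np.linspace(.047,.57,11);b=-90*np.cos(th);z=90*np.sin(th)
print(np.round(-np.c_[np.diff(b),np.diff(z)]/40,2).tolist())
```

```text
[-2.10271224e+02  1.38995065e-01  2.10657413e+01] 0.010701792643035743 [4.11107009 5.97571872 1.51526595]
[[-0.01, -0.12], [-0.01, -0.12], [-0.02, -0.12], [-0.03, -0.11], [-0.03, -0.11], [-0.04, -0.11], [-0.04, -0.11], [-0.05, -0.11], [-0.06, -0.1], [-0.06, -0.1]]
```

>>> move_arm --pt "0 -0.01 -0.12 0 0 0" --pt "0 -0.01 -0.12 0 0 0" --pt "0 -0.02 -0.12 0 0 0" --pt "0 -0.03 -0.11 0 0 0" --pt "0 -0.03 -0.11 0 0 0" --pt "0 -0.04 -0.11 0 0 0" --pt "0 -0.04 -0.11 0 0 0" --pt "0 -0.05 -0.11 0 0 0" --pt "0 -0.06 -0.1 0 0 0" --pt "0 -0.06 -0.1 0 0 0"

```text
time_s: 15.65
position: [0.4058, -0.131, 0.0656]
orientation: [3.138, -0.003, -0.105]
wrist_force: [3.3, -4.2, -2.7]
width: 0.0102
gripper_force: 38.9
```

```bash
cat > rod.py <<'E'
from h import *
s=readout.read_state();print(ch(s['position']),s['wrist_force'])
for n in('side','top'):
    c=cap(n);P=ch(cloud(c));hsv=cv2.cvtColor(c['pixels'],cv2.COLOR_RGB2HSV).astype(int)
    k=(P[...,0]<-143)&(P[...,0]>-164)&(P[...,1]<70)&(P[...,1]>-165)&(P[...,2]>25)&(P[...,2]<190)&(hsv[...,1]<60)&(hsv[...,2]>100)
    q=P[k];q=q[abs(q[:,2]-40-(90-q[:,1])*.6)<35]
    if len(q)>10:
        v=q[:,1:]-[90,40];ang=np.arctan2(v[:,1],-v[:,0]);r=np.hypot(*v.T)
        print(n,len(q),'ang per r',[(i,round(float(np.median(ang[abs(r-i)<20])),3)) for i in(60,100,140,180,220)],r.max())
    k=(abs(P[...,0])<120)&(P[...,1]<-80)&(P[...,1]>-200)&(P[...,2]>120)&(P[...,2]<280)&(hsv[...,1]>80)
    q=P[k]
    if len(q)>50: f=np.polyfit(q[:,2],q[:,1],1);print('lid angle',np.pi/2-np.arctan(f[0]))
    a=proj(c,C+A@[-.152,-.114,.170]);print('pix',a)
    x,y=[int(i) for i in a]; cv2.imwrite(f'pics/rod_{n}_{s["time_s"]:.0f}.png',cv2.cvtColor(cv2.resize(c['pixels'][y-40:y+50,x-45:x+55],None,fx=5,fy=5),cv2.COLOR_RGB2BGR))
E
python3 rod.py
```

```text
[-210.42556182   12.46206196   65.5531018 ] [ 3.3257876  -4.24863452 -2.67488903]
side 182 ang per r [(60, 0.582), (100, 0.562), (140, 0.547), (180, 0.545), (220, nan)] 192.40447138711602
lid angle 1.8179910533522294
pix [357.15421625 120.49566714]
top 195 ang per r [(60, 0.678), (100, nan), (140, 0.561), (180, 0.548), (220, 0.548)] 273.003952038971
lid angle 1.8280947303583333
pix [439.54560709 193.19615515]
  return _methods._mean(a, axis=axis, dtype=dtype,
  ret = ret.dtype.type(ret / rcount)
```

>>> move_arm --pt "0 -0.03 -0.04 0 0 0" --pt "0 -0.02 -0.04 0 0 0" --pt "0 0 0 0 0 0" --pt "0 0 0 0 0 0" --pt "0 0 0 0 0 0" --pt "0 0 0 0 0 0" --pt "0 0 0 0 0 0" --pt "0 0 0 0 0 0" --pt "0 0 0 0 0 0" --pt "0 0 0 0 0 0"

```text
time_s: 16.75
position: [0.406, -0.1292, 0.0686]
orientation: [3.138, -0.003, -0.105]
wrist_force: [2.4, -5.4, 1.7]
width: 0.0105
gripper_force: 39.2
```

```bash
python3 rod.py 2>/dev/null; ls pics
```

```text
[-210.43026346   14.21018746   68.55478625] [ 2.40478758 -5.37152849  1.74940294]
side 185 ang per r [(60, 0.626), (100, 0.598), (140, 0.587), (180, 0.587), (220, nan)] 191.557052320386
lid angle 1.8183361667692979
pix [357.15421625 120.49566714]
top 161 ang per r [(60, 0.694), (100, nan), (140, 0.593), (180, 0.59), (220, 0.582)] 273.5619311136679
lid angle 1.8259481770047716
pix [439.54560709 193.19615515]
rod_side_16.png
rod_side_17.png
rod_top_16.png
rod_top_17.png
s1.png
s2.png
s3.png
side0.png
t3.png
top0.png
```

>>> move_arm --pt "0 0 0 0 0 0" --pt "0 0 0 0 0 0" --pt "0 0 0 0 0 0" --pt "0 0 0 0 0 0" --pt "0 0 -0.5 0 0 0" --pt "0 0 -1 0 0 0" --pt "0 0 -1 0 0 0" --pt "0 0 -1 0 0 0" --pt "0 0 -1 0 0 0" --pt "0 0 -1 0 0 0" --grip -0.3

```text
time_s: 17.85
position: [0.4045, -0.1272, 0.2887]
orientation: [-3.141, 0.0, -0.105]
wrist_force: [0.1, -0.9, -0.1]
width: 0.0296
gripper_force: 0.0
```

```bash
cat > rod2.py <<'E'
from h import *
# silver silhouette of rod, rays cast on plane a=-152mm
for n in('side','top'):
    c=cap(n);o=-c['R'].T@c['t'];hsv=cv2.cvtColor(c['pixels'],cv2.COLOR_RGB2HSV).astype(int)
    h,w=hsv.shape[:2];u,v=np.meshgrid(np.arange(w),np.arange(h))
    D=np.stack([u,v,np.ones_like(u)],-1)@np.linalg.inv(c['K']).T@c['R']
    oc=(o-C)@A;Dc=D@A;s=(-.152-oc[0])/Dc[...,0];P=(oc+Dc*s[...,None])*1000
    d=np.linalg.norm(ch(cloud(c))-P,axis=-1)
    q0=P[...,1:]-[90,40];r=np.hypot(q0[...,0],q0[...,1]);an=np.arctan2(q0[...,1],-q0[...,0])
    m=(d<25)&(hsv[...,1]<60)&(hsv[...,2]>60)&(s>0)
    out=[]
    for i in range(110,240,20):
        k=m&(abs(r-i)<10)&(abs(an-.57)<.12)
        if k.sum()>4: x=an[k];out.append((i,int(k.sum()),round(float(np.mean([np.percentile(x,5),np.percentile(x,95)])),3),round(float(np.ptp(x)*i),1)))
    print(n,out)
E
python3 rod2.py;python3 rod.py 2>/dev/null
```

```text
side [(110, 18, 0.571, 24.2), (130, 20, 0.573, 29.8), (150, 20, 0.575, 28.7), (170, 21, 0.569, 32.2), (190, 23, 0.561, 34.0), (210, 23, 0.562, 35.3), (230, 20, 0.563, 32.0)]
top []
[-209.2854123    14.6499784   293.67465441] [0.81570035 0.05140799 0.60807467]
side 299 ang per r [(60, 0.608), (100, 0.6), (140, 0.593), (180, 0.585), (220, 0.581)] 275.47777042569504
lid angle 1.8182031855705496
pix [357.15421625 120.49566714]
top 41 ang per r [(60, 0.655), (100, nan), (140, nan), (180, nan), (220, nan)] 272.49684261519747
lid angle 1.8261799296517998
pix [439.54560709 193.19615515]
```

>>> move_arm --pt "0 0 -0.8 0 0 0" --pt "0 0 -0.75 0 0 0" --pt "0.8 0.8 0 0 0 0" --pt "0.8 0.8 0 0 0 0" --pt "0.8 0.8 0 0 0 0" --pt "0.8 0.8 0 0 0 0" --pt "0.8 0.8 0 0 0 0" --pt "0.8 0.6 0 0 0 0" --pt "0.47 0.23 0 0 0 0" --pt "0 0 0 0 0 0"

```text
time_s: 19.05
position: [0.5946, -0.3427, 0.3447]
orientation: [-3.138, 0.005, -0.106]
wrist_force: [-0.4, 0.6, 0.3]
width: 0.0301
gripper_force: 0.0
```

>>> move_arm --pt "0 0 0 0 0 0" --pt "0 0 0.4 0 0 0" --pt "0 0 0.4 0 0 0" --pt "0 0 0.4 0 0 0" --pt "0 0 0.37 0 0 0" --pt "0 0 0 0 0 0" --pt "0 0 0 0 0 0" --pt "0 0 0 0 0 0" --pt "0 0 0 0 0 0" --pt "0 0 0 0 0 0"

```text
time_s: 20.05
position: [0.5946, -0.3421, 0.2874]
orientation: [3.141, -0.001, -0.105]
wrist_force: [0.9, -0.2, 1.1]
width: 0.0299
gripper_force: 0.0
```

Run:
```python
from h import *
s=readout.read_state();print(ch(s['position']),s['wrist_force'])
th=np.linspace(1.82,1.55,11);b=256*np.cos(th)-6*np.sin(th);z=256*np.sin(th)+6*np.cos(th)
print(np.round(-np.c_[np.diff(b),np.diff(z)]/40,2).tolist())
```

```text
[  -0.62001418 -177.74884703  287.40856344] [ 0.88539101 -0.18494673  1.05766207]
[[-0.17, -0.04], [-0.17, -0.04], [-0.17, -0.04], [-0.17, -0.03], [-0.17, -0.03], [-0.17, -0.02], [-0.17, -0.02], [-0.17, -0.01], [-0.17, -0.01], [-0.17, -0.0]]
```

>>> move_arm --pt "0 0 -0.1 0 0 0" --pt "0 0 0 0 0 0" --pt "0 0 0 0 0 0" --pt "0 0 0 0 0 0" --pt "0 0 0 0 0 0" --pt "0 0 0 0 0 0" --pt "0 0 0 0 0 0" --pt "0 0 0 0 0 0" --pt "0 0 0 0 0 0" --pt "0 0 0 0 0 0" --grip -1 --squeeze 30

```text
time_s: 21.05
position: [0.5944, -0.3422, 0.2914]
orientation: [3.141, -0.001, -0.105]
wrist_force: [-2.2, -0.5, 5.3]
width: 0.0109
gripper_force: 29.7
```

>>> move_arm --pt "0 -0.17 -0.04 0 0 0" --pt "0 -0.17 -0.04 0 0 0" --pt "0 -0.17 -0.04 0 0 0" --pt "0 -0.17 -0.03 0 0 0" --pt "0 -0.17 -0.03 0 0 0" --pt "0 -0.17 -0.02 0 0 0" --pt "0 -0.17 -0.02 0 0 0" --pt "0 0 0 0 0 0" --pt "0 0 0 0 0 0" --pt "0 0 0 0 0 0"

```text
time_s: 22.05
position: [0.5994, -0.2939, 0.2993]
orientation: [-3.14, 0.0, -0.105]
wrist_force: [-2.1, -0.1, 5.5]
width: 0.0107
gripper_force: 30.6
```

```bash
python3 rod2.py;python3 rod.py 2>/dev/null; ls -t pics|head -3; python3 -c "
import cv2,numpy as np,glob,os
f=sorted(glob.glob('pics/rod_*'),key=os.path.getmtime)[-2:];cv2.imwrite('pics/j1.png',cv2.resize(np.hstack([cv2.imread(x) for x in f]),None,fx=.8,fy=.8))"
```

```text
side [(110, 18, 0.571, 24.2), (130, 20, 0.573, 29.8), (150, 21, 0.573, 31.5), (170, 22, 0.561, 32.2), (190, 23, 0.561, 34.0), (210, 24, 0.562, 35.3), (230, 24, 0.586, 43.4)]
top [(110, 6, 0.558, 0.8)]
[  -0.86047476 -129.3586313   299.26130393] [-1.14817112  0.47148273  4.85803213]
side 300 ang per r [(60, 0.628), (100, 0.604), (140, 0.59), (180, 0.585), (220, 0.583)] 258.90406360102577
lid angle 1.6250195429852552
pix [357.15421625 120.49566714]
top 86 ang per r [(60, 0.632), (100, 0.614), (140, 0.626), (180, nan), (220, nan)] 123.46048054383753
lid angle 1.6232873543161959
pix [439.54560709 193.19615515]
rod_top_22.png
rod_side_22.png
rod_top_18.png
```

View pics/j1.png

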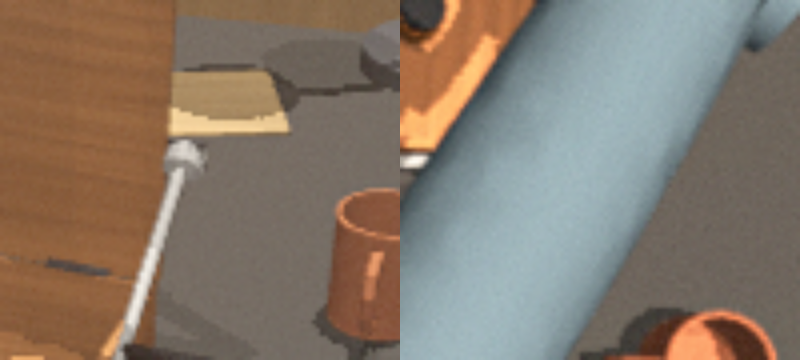

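The rod end meets the socket at crop pixel (185,158). I lower the lid the rest of the way.

>>> move_arm --pt "0 -0.1 0 0 0 0" --pt "0 -0.1 0 0 0 0" --pt "0 -0.1 0 0 0 0" --pt "0 -0.1 0 0 0 0" --pt "0 -0.08 0 0 0 0" --pt "0 -0.04 0 0 0 0" --pt "0 -0.04 0 0 0 0" --pt "0 0 0 0 0 0" --pt "0 0 0 0 0 0" --pt "0 0 0 0 0 0"

```text
time_s: 23.25
position: [0.6016, -0.2728, 0.2997]
orientation: [3.141, -0.0, -0.106]
wrist_force: [-0.8, -2.1, 6.2]
width: 0.0107
gripper_force: 30.9
```

```bash
python3 rod2.py;python3 rod.py 2>/dev/null
```

```text
side [(110, 18, 0.571, 24.2), (130, 20, 0.573, 29.8), (150, 22, 0.564, 32.2), (170, 21, 0.56, 32.2), (190, 23, 0.572, 35.2), (210, 23, 0.569, 35.3), (230, 25, 0.593, 43.1)]
top []
[  -0.83838144 -108.14810306  299.68258513] [-1.65920205 -3.3320308   5.63483191]
side 294 ang per r [(60, 0.626), (100, 0.587), (140, 0.593), (180, 0.584), (220, 0.592)] 251.8750327700088
lid angle 1.5417798452498086
pix [357.15421625 120.49566714]
top 66 ang per r [(60, 0.639), (100, 0.614), (140, nan), (180, nan), (220, nan)] 100.62238240014283
lid angle 1.540104507608962
pix [439.54560709 193.19615515]
```

>>> move_arm --pt "0 -0.05 0 0 0 0" --pt "0 -0.05 0 0 0 0" --pt "0 0 0 0 0 0" --pt "0 0 0 0 0 0" --pt "0 0 0 0 0 0" --pt "0 0 0 0 0 0" --pt "0 0 0 0 0 0" --pt "0 0 0 0 0 0" --pt "0 0 0 0 0 0" --pt "0 0 0 0 0 0"

```text
time_s: 24.45
position: [0.6019, -0.2708, 0.2997]
orientation: [3.137, -0.001, -0.107]
wrist_force: [-0.8, -9.1, 5.4]
width: 0.011
gripper_force: 30.9
```

```bash
python3 rod.py 2>/dev/null; python3 -c "
import cv2,numpy as np,glob,os
f=sorted(glob.glob('pics/rod_side*'),key=os.path.getmtime)[-1];cv2.imwrite('pics/j2.png',cv2.imread(f))"
```

```text
[  -0.78965679 -106.06725826  299.70826414] [-0.81820074 -9.14125378  5.3937634 ]
side 295 ang per r [(60, 0.624), (100, 0.598), (140, 0.592), (180, 0.587), (220, 0.589)] 250.73711244136828
lid angle 1.5332122784333178
pix [357.15421625 120.49566714]
top 61 ang per r [(60, 0.629), (100, 0.618), (140, nan), (180, nan), (220, nan)] 99.64666512135848
lid angle 1.5343431535431
pix [439.54560709 193.19615515]
```

View pics/j2.png

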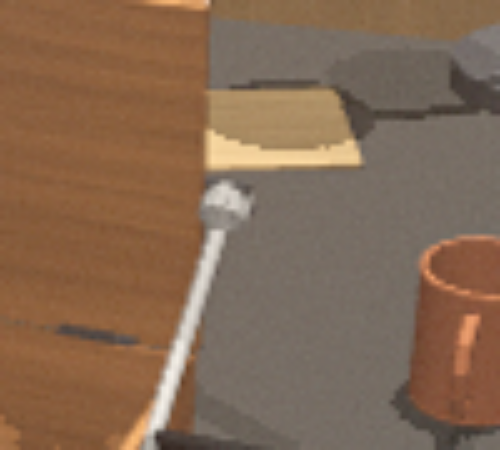

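The rod end sits inside the socket at crop (225,205), and the rod resists further lowering at 9 N. I let go and clear the arm.

>>> move_arm --pt "0 0 0 0 0 0" --pt "0 0 0 0 0 0" --pt "0 0 0 0 0 0" --pt "0 0 0 0 0 0" --pt "0 0 0 0 0 0" --pt "0 0 -0.4 0 0 0" --pt "0 0 -0.6 0 0 0" --pt "0 0 -0.8 0 0 0" --pt "0 -1 0 0 0 0" --pt "-0.3 -1 0 0 0 0" --grip -0.3

```text
time_s: 25.55
position: [0.5994, -0.1875, 0.3741]
orientation: [3.141, -0.004, -0.107]
wrist_force: [0.1, 0.1, -0.8]
width: 0.0297
gripper_force: 0.0
```

>>> move_arm --pt "-0.5 -1 0 0 0 0" --pt "-0.5 -1 0 0 0 0" --pt "-0.5 -1 0 0 0 0" --pt "-0.5 -1 0 0 0 0" --pt "-0.5 -1 0 0 0 0" --pt "-0.5 -1 0 0 0 0" --pt "-0.5 -1 0 0 0 0" --pt "-0.5 -1 0 0 0 0" --pt "-0.5 -1 0 0 0 0" --pt "-0.5 -1 0 0 0 0"

```text
time_s: 26.55
position: [0.4408, 0.233, 0.3731]
orientation: [-3.141, -0.002, -0.105]
wrist_force: [1.5, 0.5, 0.2]
width: 0.0296
gripper_force: 0.0
```

```bash
python3 rod2.py;python3 rod.py 2>/dev/null;python3 - <<'E'
from h import *
t=cap('top');c=cap('side')
a=cv2.resize(t['pixels'][80:220,340:480],None,fx=4,fy=4);b=cv2.resize(c['pixels'][100:220,220:380],None,fx=4,fy=4)[:, :640]
im=np.zeros((560,1200,3),np.uint8);im[:560,:560]=a;im[:480,560:1200]=b
save({'pixels':cv2.resize(im,(800,373))},'in1')
E
```

```text
side [(110, 18, 0.571, 24.2), (130, 20, 0.573, 29.8), (150, 21, 0.573, 32.2), (170, 22, 0.561, 32.2), (190, 24, 0.565, 35.2), (210, 23, 0.569, 35.3), (230, 26, 0.588, 43.4)]
top [(110, 6, 0.558, 0.8), (130, 6, 0.565, 0.6), (150, 6, 0.571, 0.6), (170, 6, 0.575, 0.5), (190, 15, 0.575, 43.6), (210, 20, 0.58, 43.0), (230, 14, 0.627, 20.9)]
[-215.10555667  380.21208781  373.13870181] [ 0.00496621 -0.16190795 -0.0555088 ]
side 295 ang per r [(60, 0.624), (100, 0.596), (140, 0.591), (180, 0.583), (220, 0.588)] 251.455352031729
lid angle 1.544505183648589
pix [357.15421625 120.49566714]
top 235 ang per r [(60, 0.625), (100, 0.604), (140, 0.596), (180, 0.593), (220, 0.6)] 251.09611408727096
lid angle 1.543706327885256
pix [439.54560709 193.19615515]
```

View pics/in1.png

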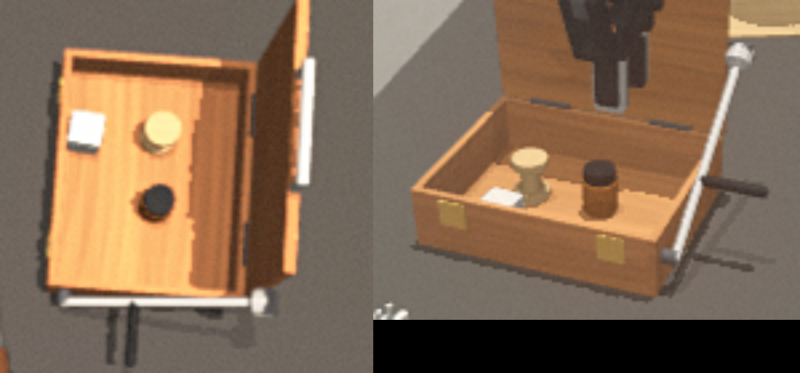

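The top crop shows three items in the chest: the caddy at (87,131), the bobbin at (162,132) and the jar cap at (158,201). There is no tin. In the side crop the lid is held by the rod. Next I measure the items.

```bash
cat > items.py <<'E'
from h import *
for n in('top','side'):
    c=cap(n);P=ch(cloud(c))
    hsv=cv2.cvtColor(c['pixels'],cv2.COLOR_RGB2HSV).astype(int)
    base=(abs(P[...,0])<128)&(abs(P[...,1])<101)&(P[...,2]>20)&(P[...,2]<75)
    top=base&(P[...,2]>50)
    m={'caddy':top&(hsv[...,1]<45)&(hsv[...,2]>110),'bobbin':top&(hsv[...,0]>13)&(hsv[...,0]<30)&(hsv[...,1]>45)&(hsv[...,2]>120),'jarcap':top&(hsv[...,2]<60)}
    for k,v in m.items():
        v=cv2.morphologyEx(v.astype(np.uint8),cv2.MORPH_OPEN,np.ones((2,2)))
        nl,L,st,ce=cv2.connectedComponentsWithStats(v)
        if nl<2: print(n,k,'none');continue
        i=1+st[1:,4].argmax();q=P[L==i]
        r=cv2.minAreaRect(q[:,:2].astype(np.float32))
        print(n,k,len(q),'mean',np.round(q.mean(0),1),'z95',round(np.percentile(q[:,2],90),1),'rect',np.round(r[0],1),np.round(r[1],1),round(r[2],1),'px',np.round(ce[i]))
        # ray from mask centroid on plane z=60
        print('   ray',np.round(ch(pt(c,*ce[i],.060)),1), 'world',np.round(pt(c,*ce[i],.060),3))
E
python3 items.py
```

```text
top caddy 142 mean [nan nan nan] z95 nan rect [50.2 75. ] [39.8 42. ] 86.9 px [373. 129.]
   ray [45.4 76.3 60. ] world [ 0.667 -0.094  0.06 ]
top bobbin 144 mean [nan nan nan] z95 nan rect [ 62.4 -11.9] [27.9 58.6] 54.3 px [402. 129.]
   ray [ 51.7 -11.3  60. ] world [ 0.664 -0.182  0.06 ]
top jarcap none
side caddy 67 mean [nan nan nan] z95 nan rect [43.6 83.5] [32.8 45. ] 6.4 px [270. 175.]
   ray [40.5 79.3 60. ] world [ 0.662 -0.091  0.06 ]
side bobbin 109 mean [nan nan nan] z95 nan rect [ 51.1 -40.2] [ 28.8 110.1] 6.3 px [279. 161.]
   ray [47.   2.1 60. ] world [ 0.661 -0.168  0.06 ]
side jarcap none
```

```bash
python3 - <<'E'
import re
s=open('items.py').read()
s=s.replace("q=P[L==i]","q=P[(L==i)&top]").replace("(hsv[...,2]<60)","(hsv[...,2]<75)&(hsv[...,1]<130)&(P[...,1]<60)").replace("(hsv[...,1]>45)","(hsv[...,1]>45)&(hsv[...,1]<150)&(P[...,1]>-60)")
open('items.py','w').write(s)
E
python3 items.py
python3 - <<'E'
from h import *
c=cap('top');hsv=cv2.cvtColor(c['pixels'],cv2.COLOR_RGB2HSV);P=ch(cloud(c))
for u,v in((400,155),(399,153),(402,129),(405,126)):print(hsv[v,u],P[v,u])
E
```

```text
top caddy 127 mean [46.7 77.5 59.3] z95 63.5 rect [47.1 77.4] [34.2 36.5] 85.8 px [373. 129.]
   ray [45.2 76.7 60. ] world [ 0.667 -0.094  0.06 ]
top bobbin 124 mean [ 53.4 -10.3  59.4] z95 62.7 rect [ 53.4 -10.5] [35.7 34.2] 4.8 px [402. 129.]
   ray [ 51.8 -11.8  60. ] world [ 0.664 -0.183  0.06 ]
top jarcap 81 mean [-31.6 -10.8  61.5] z95 65.3 rect [-31.5 -10.8] [29.1 31.4] 22.2 px [400. 156.]
   ray [-31.6 -11.1  60. ] world [ 0.581 -0.173  0.06 ]
side caddy 57 mean [42.4 75.9 58.6] z95 61.0 rect [44.6 75.9] [27.2 32.5] 88.6 px [270. 175.]
   ray [40.5 79.3 60. ] world [ 0.662 -0.091  0.06 ]
side bobbin 96 mean [50.5 -2.8 58. ] z95 61.2 rect [51.5 -7.2] [33.9 40.2] 3.8 px [279. 161.]
   ray [46.4  2.3 60. ] world [ 0.66  -0.168  0.06 ]
side jarcap 8 mean [-42.5  -0.3  54.1] z95 57.0 rect [-43.7  -1. ] [13.6  5.8] 45.0 px [308. 168.]
   ray [-47.6   9.9  60. ] world [ 0.568 -0.151  0.06 ]
[10 11 71] [-30.36819552 -10.5877546   62.66549177]
[13 34 68] [-24.32718031  -7.21371167  62.22927198]
[ 25  80 254] [ 51.44449355 -11.75255756  60.80984801]
[ 26  79 254] [ 61.6676395  -20.3763471   60.37323717]
```

>>> move_arm --pt "0.46 0.98 0 0 0 0" --pt "0.46 0.98 0 0 0 0" --pt "0.46 0.98 0 0 0 0" --pt "0.46 0.98 0 0 0 0" --pt "0.46 0.98 0 0 0 0" --pt "0.46 0.98 0 0 0 0" --pt "0.46 0.98 0 0 0 0" --pt "0.46 0.98 0 0 0 0" --pt "0.46 0.98 0 0 0 0" --pt "0.46 0.98 0 0 0 0" --grip 0.45

```text
time_s: 28.1
position: [0.5836, -0.1803, 0.3712]
orientation: [-3.141, 0.0, -0.107]
wrist_force: [1.1, 0.5, 0.7]
width: 0.0618
gripper_force: 0.0
```

>>> move_arm --pt "0 0 0.8 0 0 0" --pt "0 0 1 0 0 0" --pt "0 0 1 0 0 0" --pt "0 0 1 0 0 0" --pt "0 0 1 0 0 0" --pt "0 0 1 0 0 0" --pt "0 0 0.5 0 0 0" --pt "0 0 0 0 0 0" --pt "0 0 0 0 0 0" --pt "0 0 0 0 0 0"

```text
time_s: 29.1
position: [0.5848, -0.1788, 0.1216]
orientation: [3.14, -0.004, -0.106]
wrist_force: [0.2, -0.4, -1.0]
width: 0.0616
gripper_force: 0.0
```

```bash
cat > st.py <<'E'
from h import *
s=readout.read_state();p=s['position']
# block frame
Cb=np.array([.537,.2206,0]);Ab=Ro.from_euler('z',-.286).as_matrix()
print('chest',np.round(ch(p),1),'block',np.round((p-Cb)@Ab*1000,1),'yaw',s['orientation'][2],s['width'],s['wrist_force'])
E
python3 st.py
python3 - <<'E'
from h import *
# block from the side view: pale wood top plane z=.035 by rays
c=cap('side');hsv=cv2.cvtColor(c['pixels'],cv2.COLOR_RGB2HSV).astype(int);P=cloud(c)
m=np.zeros(hsv.shape[:2],bool);m[235:300,245:305]=True
m&=(hsv[...,0]>8)&(hsv[...,0]<28)&(hsv[...,1]>50)&(hsv[...,2]>90)
print(m.sum(),np.round(np.nanpercentile(P[m],[1,50,99],axis=0),3))
q=np.array([pt(c,u,v,.035) for v,u in np.argwhere(m&(P[...,2]>.028)&(P[...,2]<.045))],np.float32)*1000
print(cv2.minAreaRect(q[:,:2]))
E
```

```text
chest [-27.5 -16.3 121.6] block [ 158.5 -369.7  121.6] yaw -0.10555078459652512 0.061644936165459144 [ 0.16368812 -0.44239774 -0.99305582]
985 [[ 0.5    0.17  -0.001]
 [ 0.527  0.243  0.032]
 [ 0.578  0.279  0.059]]Traceback (most recent call last):
  File "<stdin>", line 8, in <module>
cv2.error: OpenCV(4.12.0) /io/opencv/modules/imgproc/src/convhull.cpp:143: error: (-215:Assertion failed) total >= 0 && (depth == CV_32F || depth == CV_32S) in function 'convexHull'
```

>>> move_arm --pt "-0.1 -0.13 0 0 0 0" --pt "0 0 0.6 0 0 0" --pt "0 0 0.6 0 0 0" --pt "0 0 0.6 0 0 0" --pt "0 0 0.5 0 0 0" --pt "0 0 0.46 0 0 0" --pt "0 0 0 0 0 0" --pt "0 0 0 0 0 0" --pt "0 0 0 0 0 0" --pt "0 0 0 0 0 0"

```text
time_s: 30.15
position: [0.581, -0.1726, 0.0105]
orientation: [3.141, -0.003, -0.105]
wrist_force: [0.9, -0.2, 0.1]
width: 0.0616
gripper_force: 0.0
```

>>> move_arm --pt "0 0 0 0 0 0" --pt "0 0 0 0 0 0" --pt "0 0 0 0 0 0" --pt "0 0 0 0 0 0" --pt "0 0 0 0 0 0" --pt "0 0 0 0 0 0" --pt "0 0 0 0 0 0" --pt "0 0 0 0 0 0" --pt "0 0 0 0 0 0" --pt "0 0 0 0 0 0" --grip -1 --squeeze 30

```text
time_s: 31.15
position: [0.5806, -0.1724, 0.0098]
orientation: [3.141, -0.001, -0.105]
wrist_force: [-1.0, 0.8, 5.9]
width: 0.0391
gripper_force: 30.6
```

```bash
python3 st.py
python3 - <<'E'
from h import *
c=cap('side');hsv=cv2.cvtColor(c['pixels'],cv2.COLOR_RGB2HSV).astype(int);P=cloud(c)
m=np.zeros(hsv.shape[:2],bool);m[235:300,245:305]=True
m&=(hsv[...,0]>8)&(hsv[...,0]<28)&(hsv[...,1]>50)&(hsv[...,2]>90)&(P[...,2]>.029)&(P[...,2]<.041)
q=np.array([pt(c,u,v,.035)[:2]*1000 for v,u in np.argwhere(m)]).astype(np.float32)
print(len(q),cv2.minAreaRect(q) if len(q) else '')
E
```

```text
chest [-32.3 -10.5   9.8] block [ 152.7 -364.8    9.8] yaw -0.10515990332848557 0.03911724962266747 [-1.03648433  0.76464827  5.85854158]
507 ((535.1153564453125, 224.6259765625), (112.68196105957031, 52.6111946105957), 75.0201187133789)
```

>>> move_arm --pt "0 0 -0.3 0 0 0" --pt "0 0 -0.6 0 0 0" --pt "0 0 -0.8 0 0 0" --pt "0 0 -0.8 0 0 0" --pt "0 0 -0.8 0 0 0" --pt "0 0 -0.8 0 0 0" --pt "0 0 -0.65 0 0 0" --pt "0 -0.4 0 0 0 0" --pt "0 -0.7 0 0 0 0" --pt "-0.15 -0.9 0 0 0 0"

```text
time_s: 32.2
position: [0.5818, -0.091, 0.1974]
orientation: [-3.141, 0.002, -0.107]
wrist_force: [0.6, 0.1, -1.6]
width: 0.0395
gripper_force: 30.5
```

>>> move_arm --pt "0 -0.9 0 0 0 0" --pt "0 -0.9 0 0 0 0" --pt "0 -0.9 0 0 0 0" --pt "0 -0.9 0 0 0 0" --pt "0 -0.9 0 0 0 0" --pt "0 -0.9 0 0 0 0" --pt "0 -0.9 0 0 0 0.5" --pt "0 -0.67 0 0 0 0.5" --pt "0 -0.4 0 0 0 0.5" --pt "0 0 0 0 0 0.44"

```text
time_s: 33.2
position: [0.6143, 0.2037, 0.1967]
orientation: [3.141, 0.003, -0.273]
wrist_force: [-0.8, -0.2, -1.7]
width: 0.0392
gripper_force: 30.6
```

```bash
sed -i 's/Cb=.*/Cb=np.array([.536,.2226,0]);Ab=Ro.from_euler("z",-.274).as_matrix()/' st.py; python3 st.py; python3 -c "
from h import *
c=cap('side');save(c,'s5')"
```

```text
chest [-38.2 367.2 196.7] block [ 80.4   3.  196.7] yaw -0.2728782507648484 0.03920553281304256 [-0.84958108 -0.24394204 -1.69754627]
```

View pics/s5.png

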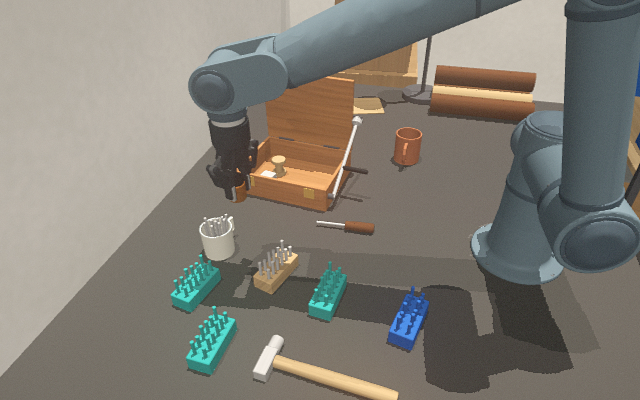

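The jar hangs upright in the gripper at (238,195), above the spot between the block and the mug. I set it down.

>>> move_arm --pt "0 0.07 0.6 0 0 0" --pt "0 0 0.8 0 0 0" --pt "0 0 0.8 0 0 0" --pt "0 0 0.8 0 0 0" --pt "0 0 0.7 0 0 0" --pt "0 0 0.5 0 0 0" --pt "0 0 0.3 0 0 0" --pt "0 0 0.2 0 0 0" --pt "0 0 0.13 0 0 0" --pt "0 0 0 0 0 0"

```text
time_s: 34.25
position: [0.6152, 0.1982, 0.0056]
orientation: [3.142, 0.0, -0.274]
wrist_force: [0.3, 0.5, -1.1]
width: 0.0389
gripper_force: 30.6
```

```bash
python3 st.py
```

```text
chest [-36.8 361.7   5.6] block [82.8 -2.1  5.6] yaw -0.2743814071800439 0.03885677343907144 [ 0.25321923  0.46195869 -1.05155176]
```

>>> move_arm --pt "0 0 0.05 0 0 0" --pt "0 0 0.04 0 0 0" --pt "0 0 0 0 0 0" --pt "0 0 0 0 0 0" --pt "0 0 0 0 0 0" --pt "0 0 0 0 0 0" --pt "0 0 0 0 0 0" --pt "0 0 0 0 0 0" --pt "0 0 0 0 0 0" --pt "0 0 0 0 0 0"

```text
time_s: 35.25
position: [0.6152, 0.1981, 0.0021]
orientation: [-3.142, -0.0, -0.275]
wrist_force: [-0.3, 0.2, -2.0]
width: 0.039
gripper_force: 30.6
```

>>> move_arm --pt "0 0 0 0 0 0" --pt "0 0 0 0 0 0" --pt "0 0 0 0 0 0" --pt "0 0 0 0 0 0" --pt "0 0 -0.3 0 0 0" --pt "0 0 -0.7 0 0 0" --pt "0 0 -0.9 0 0 0" --pt "0 0 -1 0 0 0" --pt "0 0 -1 0 0 0" --pt "0 0 -1 0 0 0" --grip 0.35

```text
time_s: 36.25
position: [0.6151, 0.1981, 0.2009]
orientation: [-3.141, -0.001, -0.274]
wrist_force: [-0.3, 0.5, -0.2]
width: 0.0576
gripper_force: 0.0
```

```bash
python3 st.py; python3 items.py|grep -v jar
```

```text
chest [-36.9 361.6 200.9] block [ 82.7  -2.2 200.9] yaw -0.2744639346823685 0.05762056450331428 [-0.32997901  0.45417603 -0.19292483]
top caddy 128 mean [46.8 77.6 59.2] z95 63.5 rect [46.8 77.6] [34.2 37.2] 84.1 px [373. 129.]
   ray [45.4 76.8 60. ] world [ 0.667 -0.094  0.06 ]
top bobbin 124 mean [ 53.4 -10.1  59.6] z95 63.6 rect [ 53.7 -10.7] [36.6 35. ] 4.4 px [402. 129.]
   ray [ 51.8 -11.6  60. ] world [ 0.664 -0.182  0.06 ]
side caddy 60 mean [42.  77.1 59. ] z95 61.6 rect [43.9 80.7] [33.7 40. ] 2.5 px [270. 175.]
   ray [40.5 79.3 60. ] world [ 0.662 -0.091  0.06 ]
side bobbin 98 mean [50.4 -2.7 57.7] z95 60.9 rect [52.1 -6.3] [40.2 34.9] 85.4 px [280. 161.]
   ray [46.2  2.3 60. ] world [ 0.66  -0.168  0.06 ]
```

>>> move_arm --pt "0 0 0 0 0 -1" --pt "0 0 0 0 0 -1" --pt "0 0 0 0 0 -1" --pt "0 0 0 0 0 -1" --pt "0 0 0 0 0 -1" --pt "0 0 0 0 0 -1" --pt "0 0 0 0 0 -1" --pt "0 0 0 0 0 -1" --pt "0 0 0 0 0 -1" --pt "0 0 0 0 0 -1" --grip 0.45

```text
time_s: 37.35
position: [0.615, 0.1981, 0.1982]
orientation: [-3.142, 0.0, 0.602]
wrist_force: [-0.8, 0.6, -0.6]
width: 0.0624
gripper_force: 0.0
```

>>> move_arm --pt "0 0 0 0 0 -1" --pt "0 0 0 0 0 -1" --pt "0 0 0 0 0 -1" --pt "0 0 0 0 0 -1" --pt "0 0 0 0 0 -1" --pt "0 0 0 0 0 -1" --pt "0 0 0 0 0 -1" --pt "0 0 0 0 0 -1" --pt "0 0 0 0 0 -1" --pt "0 0 0 0 0 -0.94"

```text
time_s: 38.35
position: [0.6149, 0.1981, 0.1982]
orientation: [-3.141, 0.0, 1.469]
wrist_force: [0.5, -1.3, -0.3]
width: 0.062
gripper_force: 0.0
```

>>> move_arm --pt "-0.9 0.25 0 0 0 0" --pt "-0.9 0.25 0 0 0 0" --pt "-0.9 0.25 0 0 0 0" --pt "-0.9 0.25 0 0 0 0" --pt "-0.9 0.25 0 0 0 0" --pt "-0.9 0.25 0 0 0 0" --pt "-0.9 0.25 0 0 0 0" --pt "-0.82 0.3 0.5 0 0 0" --pt "0 0 0.8 0 0 0" --pt "0 0 0.7 0 0 0"

```text
time_s: 39.35
position: [0.6667, -0.0952, 0.1173]
orientation: [3.141, 0.0, 1.463]
wrist_force: [-0.0, 0.7, -1.3]
width: 0.0619
gripper_force: 0.0
```

```bash
python3 st.py
```

```text
chest [ 45.3  75.4 117.3] block [ 211.9 -270.6  117.3] yaw 1.463461157309709 0.061894625555893236 [-0.01945646  0.73778492 -1.33321692]
```

>>> move_arm --pt "0.04 0 0.6 0 0 0" --pt "0 0 0.6 0 0 0" --pt "0 0 0.6 0 0 0" --pt "0 0 0.5 0 0 0" --pt "0 0 0.36 0 0 0" --pt "0 0 0 0 0 0" --pt "0 0 0 0 0 0" --pt "0 0 0 0 0 0" --pt "0 0 0 0 0 0" --pt "0 0 0 0 0 0"

```text
time_s: 40.35
position: [0.6676, -0.0923, 0.0128]
orientation: [3.14, 0.0, 1.466]
wrist_force: [-0.1, -0.2, 0.0]
width: 0.062
gripper_force: 0.0
```

>>> move_arm --pt "0 0 0 0 0 0" --pt "0 0 0 0 0 0" --pt "0 0 0 0 0 0" --pt "0 0 0 0 0 0" --pt "0 0 0 0 0 0" --pt "0 0 0 0 0 0" --pt "0 0 0 0 0 0" --pt "0 0 0 0 0 0" --pt "0 0 0 0 0 0" --pt "0 0 0 0 0 0" --grip -1

```text
time_s: 41.35
position: [0.6675, -0.0923, 0.0123]
orientation: [3.141, 0.0, 1.466]
wrist_force: [-0.9, 0.7, 5.8]
width: 0.0379
gripper_force: 30.8
```

```bash
python3 st.py
```

```text
chest [45.7 78.3 12.3] block [ 211.8 -267.6   12.3] yaw 1.4656256587505192 0.037859071870836154 [-0.88677745  0.66817473  5.79266661]
```

>>> move_arm --pt "0 0 -0.3 0 0 0" --pt "0 0 -0.6 0 0 0" --pt "0 0 -0.8 0 0 0" --pt "0 0 -0.8 0 0 0" --pt "0 0 -0.8 0 0 0" --pt "0 0 -0.8 0 0 0" --pt "0 0 -0.6 0 0 0" --pt "0.4 -0.35 0 0 0 0" --pt "0.6 -0.5 0 0 0 0" --pt "0.6 -0.5 0 0 0 0"

```text
time_s: 42.35
position: [0.6188, -0.0223, 0.1993]
orientation: [-3.14, -0.0, 1.465]
wrist_force: [1.0, 0.0, -0.7]
width: 0.0381
gripper_force: 30.4
```

>>> move_arm --pt "0.6 -0.5 0 0 0 0" --pt "0.6 -0.5 0 0 0 0" --pt "0.6 -0.5 0 0 0 0" --pt "0.6 -0.6 0 0 0 0" --pt "0.6 -0.6 0 0 0 0" --pt "0.45 -0.46 0 0 0 0" --pt "0 0 0 0 0 0.5" --pt "0 0 0 0 0 0.5" --pt "0 0 0 0 0 0.5" --pt "0 0 0 0 0 0.44"

```text
time_s: 43.35
position: [0.508, 0.1277, 0.1993]
orientation: [-3.14, 0.001, 1.295]
wrist_force: [0.4, -0.1, -1.0]
width: 0.0379
gripper_force: 30.3
```

```bash
python3 st.py; python3 items.py | grep bobbin
python3 - <<'E'
from h import *
for n in('top','side'):
    c=cap(n);P=cloud(c);hsv=cv2.cvtColor(c['pixels'],cv2.COLOR_RGB2HSV).astype(int)
    Cb=np.array([.536,.2226,0]);Ab=Ro.from_euler("z",-.274).as_matrix();B=(P-Cb)@Ab*1000
    k=(B[...,0]>50)&(B[...,0]<118)&(abs(B[...,1])<45)&(B[...,2]>40)&(B[...,2]<75)&(hsv[...,2]<110);q=B[k]
    print(n,len(q),np.round(np.percentile(q,[5,50,95],axis=0),1) if len(q) else '')
E
```

```text
chest [-136.   280.4  199.3] block [ -1.3 -98.9 199.3] yaw 1.2949296483173887 0.037869994761952665 [ 0.3879318  -0.13267624 -1.03091909]
top bobbin 125 mean [ 53.3 -10.1  59.7] z95 63.8 rect [ 53.4 -10.1] [35.5 35. ] 6.2 px [402. 129.]
side bobbin 42 mean [53.5  6.9 56.3] z95 60.4 rect [56.1  7.5] [15.9 34.8] 75.4 px [277. 162.]
top 0 
side 194 [[ 69.8 -16.3  42.3]
 [ 83.4   0.7  52.8]
 [101.6  14.2  55.2]]
```

>>> move_arm --pt "0 0 0.6 0 0 0" --pt "0 0 0.8 0 0 0" --pt "0 0 0.8 0 0 0" --pt "0 0 0.8 0 0 0" --pt "0 0 0.7 0 0 0" --pt "0 0 0.5 0 0 0" --pt "0 0 0.3 0 0 0" --pt "0 0 0.2 0 0 0" --pt "0 0 0.17 0 0 0" --pt "0 0 0 0 0 0"

```text
time_s: 44.55
position: [0.5093, 0.1277, 0.0051]
orientation: [3.141, -0.0, 1.296]
wrist_force: [-0.1, -0.4, -0.9]
width: 0.038
gripper_force: 30.4
```

```bash
python3 st.py
```

```text
chest [-134.7  280.5    5.1] block [ -0.  -98.6   5.1] yaw 1.296403887780785 0.03802857062366852 [-0.14451133 -0.39828306 -0.8674057 ]
```

>>> move_arm --pt "0 0 0.04 0 0 0" --pt "0 0 0 0 0 0" --pt "0 0 0 0 0 0" --pt "0 0 0 0 0 0" --pt "0 0 0 0 0 0" --pt "0 0 0 0 0 0" --pt "0 0 0 0 0 0" --pt "0 0 0 0 0 0" --pt "0 0 0 0 0 0" --pt "0 0 0 0 0 0"

```text
time_s: 45.55
position: [0.5097, 0.1278, 0.0043]
orientation: [3.14, -0.001, 1.296]
wrist_force: [-0.8, -0.1, 5.6]
width: 0.038
gripper_force: 31.0
```

>>> move_arm --pt "0 0 0 0 0 0" --pt "0 0 0 0 0 0" --pt "0 0 0 0 0 0" --pt "0 0 0 0 0 0" --pt "0 0 -0.3 0 0 0" --pt "0 0 -0.7 0 0 0" --pt "0 0 -0.9 0 0 0" --pt "0 0 -1 0 0 0" --pt "0 0 -1 0 0 0" --pt "0 0 -1 0 0 0" --grip 0.4

```text
time_s: 46.55
position: [0.5085, 0.1277, 0.2019]
orientation: [3.141, -0.0, 1.296]
wrist_force: [0.4, 0.6, -1.4]
width: 0.0597
gripper_force: 0.0
```

>>> move_arm --pt "0 0 0 0 0 -0.97" --pt "0 0 0 0 0 -0.97" --pt "-0.91 0.58 0 0 0 0" --pt "-0.91 0.58 0 0 0 0" --pt "-0.91 0.58 0 0 0 0" --pt "-0.91 0.58 0 0 0 0" --pt "-0.91 0.58 0 0 0 0" --pt "-0.91 0.58 0 0 0 0" --pt "-0.91 0.58 0 0 0 0" --pt "-0.91 0.6 0 0 0 0"

```text
time_s: 47.55
position: [0.6641, -0.1831, 0.2003]
orientation: [3.141, 0.0, 1.465]
wrist_force: [0.6, -0.3, 1.0]
width: 0.0596
gripper_force: 0.0
```

```bash
python3 st.py; python3 -c "
from h import *
c=cap('side');t=cap('top');save({'pixels':cv2.resize(np.hstack([c['pixels'][100:310,140:380],t['pixels'][80:290,220:460]]),(800,350))},'s6')"; python3 items.py | grep bobbin
```

```text
chest [ 51.9 -12.4 200.3] block [ 233.1 -356.   200.3] yaw 1.4654205420323563 0.0596195416428551 [ 0.59097725 -0.33262328  0.9807451 ]
top bobbin none
side bobbin 96 mean [50.5 -3.  57.8] z95 60.9 rect [51.8 -5.8] [35.  37.6] 8.9 px [279. 161.]
```

View pics/s6.png

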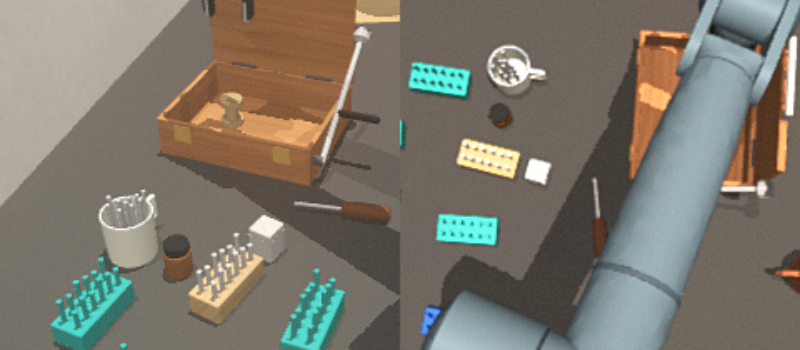

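The jar (177,257) and caddy (267,238) stand in place, and the bobbin remains in the chest at (230,110). I pick up the bobbin next.

>>> move_arm --pt "0.04 0 0.6 0 0 0" --pt "0 0 0.8 0 0 0" --pt "0 0 0.8 0 0 0" --pt "0 0 0.8 0 0 0" --pt "0 0 0.6 0 0 0" --pt "0 0 0.5 0 0 0" --pt "0 0 0.4 0 0 0" --pt "0 0 0.23 0 0 0" --pt "0 0 0 0 0 0" --pt "0 0 0 0 0 0"

```text
time_s: 48.75
position: [0.6644, -0.1799, 0.0111]
orientation: [3.14, 0.0, 1.466]
wrist_force: [0.6, -0.1, 0.8]
width: 0.0596
gripper_force: 0.0
```

>>> move_arm --pt "0 0 0 0 0 0" --pt "0 0 0 0 0 0" --pt "0 0 0 0 0 0" --pt "0 0 0 0 0 0" --pt "0 0 0 0 0 0" --pt "0 0 0 0 0 0" --pt "0 0 0 0 0 0" --pt "0 0 0 0 0 0" --pt "0 0 0 0 0 0" --pt "0 0 0 0 0 0" --grip -1

```text
time_s: 49.75
position: [0.665, -0.1804, 0.0119]
orientation: [3.139, 0.001, 1.466]
wrist_force: [0.6, 0.2, 6.3]
width: 0.0412
gripper_force: 29.9
```

```bash
python3 st.py
```

```text
chest [52.5 -9.6 11.9] block [ 233.3 -353.1   11.9] yaw 1.4655992460284484 0.04119114197691223 [0.58154623 0.19900106 6.27941951]
```

>>> move_arm --pt "0 0 -0.3 0 0 0" --pt "0 0 -0.6 0 0 0" --pt "0 0 -0.8 0 0 0" --pt "0 0 -0.8 0 0 0" --pt "0 0 -0.8 0 0 0" --pt "0 0 -0.8 0 0 0" --pt "0 0 -0.6 0 0 0" --pt "0.4 -0.1 0 0 0 0" --pt "0.7 -0.24 0 0 0 0" --pt "0.9 -0.3 0 0 0 0"

```text
time_s: 50.75
position: [0.6451, -0.0964, 0.196]
orientation: [-3.138, -0.001, 1.464]
wrist_force: [-0.0, 0.6, -1.3]
width: 0.0409
gripper_force: 30.6
```

>>> move_arm --pt "0.9 -0.3 0 0 0 0" --pt "0.9 -0.3 0 0 0 0" --pt "0.9 -0.3 0 0 0 0" --pt "0.9 -0.3 0 0 0 0" --pt "0.9 -0.3 0 0 0 0" --pt "0.9 -0.3 0 0 0 0" --pt "0.9 -0.3 0 0 0 0" --pt "0.9 -0.3 0 0 0 0" --pt "0.9 -0.3 0 0 0 0" --pt "0.9 -0.3 0 0 0 0"

```text
time_s: 51.75
position: [0.5625, 0.2749, 0.1957]
orientation: [-3.138, 0.001, 1.466]
wrist_force: [0.7, -0.1, -1.0]
width: 0.041
gripper_force: 30.6
```

>>> move_arm --pt "0.7 -0.2 0 0 0 0" --pt "0.47 0 0 0 0 0" --pt "0 0 0 0 0 0.5" --pt "0 0 0 0 0 0.5" --pt "0 0 0 0 0 0.5" --pt "0 0 0 0 0 0.44" --pt "0 0 0 0 0 0" --pt "0 0 0 0 0 0" --pt "0 0 0 0 0 0" --pt "0 0 0 0 0 0"

```text
time_s: 52.75
position: [0.562, 0.3203, 0.1979]
orientation: [-3.141, 0.0, 1.297]
wrist_force: [0.5, 0.7, -0.5]
width: 0.0409
gripper_force: 30.6
```

```bash
python3 st.py
```

```text
chest [-102.4  477.6  197.9] block [ -1.4 101.1 197.9] yaw 1.296516686640441 0.04093961845455706 [ 0.46477663  0.66577881 -0.47611915]
```

>>> move_arm --pt "0 0 0.6 0 0 0" --pt "0 0 0.8 0 0 0" --pt "0 0 0.8 0 0 0" --pt "0 0 0.8 0 0 0" --pt "0 0 0.7 0 0 0" --pt "0 0 0.5 0 0 0" --pt "0 0 0.3 0 0 0" --pt "0 0 0.2 0 0 0" --pt "0 0 0.15 0 0 0" --pt "0 0 0 0 0 0"

```text
time_s: 53.75
position: [0.5628, 0.3206, 0.0047]
orientation: [3.141, -0.001, 1.296]
wrist_force: [-0.5, 0.0, -0.3]
width: 0.041
gripper_force: 30.6
```

```bash
python3 st.py
```

```text
chest [-101.7  477.9    4.7] block [ -0.7 101.5   4.7] yaw 1.2962992316925386 0.040960277411667675 [-0.52206057  0.02366936 -0.28241436]
```

Lower 1 mm, release, lift, and retreat toward the robot's left so that everything stays visible.

>>> move_arm --pt "0 0 0.03 0 0 0" --pt "0 0 0 0 0 0" --pt "0 0 0 0 0 0" --pt "0 0 0 0 0 0" --pt "0 0 0 0 0 0" --pt "0 0 0 0 0 0" --pt "0 0 0 0 0 0" --pt "0 0 0 0 0 0" --pt "0 0 0 0 0 0" --pt "0 0 0 0 0 0"

```text
time_s: 54.75
position: [0.563, 0.3207, 0.0039]
orientation: [3.14, -0.001, 1.296]
wrist_force: [1.0, 0.8, 5.4]
width: 0.0411
gripper_force: 30.8
```

>>> move_arm --pt "0 0 0 0 0 0" --pt "0 0 0 0 0 0" --pt "0 0 0 0 0 0" --pt "0 0 0 0 0 0" --pt "0 0 -0.3 0 0 0" --pt "0 0 -0.7 0 0 0" --pt "0 0 -0.9 0 0 0" --pt "0 0 -1 0 0 0" --pt "0 0 -1 0 0 0" --pt "0 0 -1 0 0 0" --grip 0.4

```text
time_s: 55.75
position: [0.562, 0.3203, 0.2016]
orientation: [3.141, -0.001, 1.296]
wrist_force: [0.1, 0.7, 0.7]
width: 0.0598
gripper_force: 0.0
```

>>> move_arm --pt "0 -0.6 -0.4 0 0 0" --pt "0 -0.8 -0.4 0 0 0" --pt "0 -0.8 -0.4 0 0 0" --pt "-0.8 -0.4 0 0 0 0" --pt "-0.9 0 0 0 0 0" --pt "-0.9 0 0 0 0 0" --pt "-0.9 0 0 0 0 0" --pt "-0.9 0 0 0 0 0" --pt "-0.9 0 0 0 0 0" --pt "-0.9 0 0 0 0 0"

```text
time_s: 56.75
position: [0.3941, 0.1087, 0.2477]
orientation: [3.14, -0.0, 1.297]
wrist_force: [0.9, -0.4, -0.5]
width: 0.0599
gripper_force: 0.0
```

```bash
python3 st.py; python3 rod.py 2>/dev/null | grep lid
python3 - <<'E'
from h import *
Cb=np.array([.536,.2226,0]);Ab=Ro.from_euler("z",-.274).as_matrix()
for n in('top','side'):
    c=cap(n);save(c,'end_'+n);B=(cloud(c)-Cb)@Ab*1000
    for k,x,y in(('jar',81,0),('caddy',0,-99),('bobbin',0,101)):
        m=(abs(B[...,0]-x)<40)&(abs(B[...,1]-y)<(40 if k=='jar' else 38))&(B[...,2]>44)&(B[...,2]<70)
        q=B[m];print(n,k,len(q),np.round(np.percentile(q,[3,50,97],axis=0)).tolist() if len(q) else '')
c=cv2.imread('pics/end_side.png')[90:320,140:400];d=cv2.imread('pics/end_top.png')[80:310,200:460];cv2.imwrite('pics/end.png',cv2.resize(np.hstack([c,d]),(800,354)))
E
```

```text
chest [-247.2  249.6  247.7] block [-105.8 -148.1  247.7] yaw 1.2969197246541115 0.059907903338321876 [ 0.89592089 -0.40098    -0.48708129]
lid angle 1.5447877624589281
lid angle 1.5438604448978626
top jar 114 [[71.0, -19.0, 46.0], [87.0, -3.0, 53.0], [103.0, 13.0, 59.0]]
top caddy 128 [[-18.0, -116.0, 47.0], [2.0, -96.0, 51.0], [17.0, -81.0, 58.0]]
top bobbin 147 [[-20.0, 83.0, 46.0], [-1.0, 101.0, 52.0], [17.0, 120.0, 57.0]]
side jar 177 [[70.0, -18.0, 45.0], [84.0, 0.0, 53.0], [103.0, 14.0, 56.0]]
side caddy 201 [[-20.0, -116.0, 45.0], [-4.0, -95.0, 51.0], [16.0, -80.0, 54.0]]
side bobbin 272 [[-21.0, 85.0, 45.0], [-3.0, 105.0, 51.0], [16.0, 121.0, 54.0]]
```

View pics/end.png

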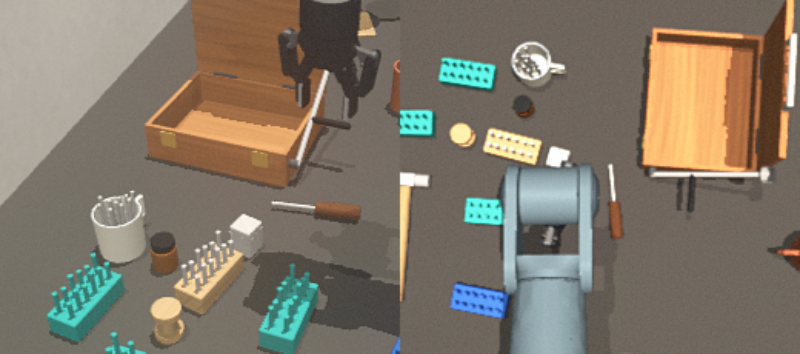

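The chest is empty and there is no tin. The jar (163,252), bobbin (167,318) and caddy (246,233) stand upright in place, and the lid is held on the rod at 1.544.

```bash
python3 -c "
from plant import ticket;print(ticket.job_done())"
```

```text
the job is handed in; nothing more can be done
None
```

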